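Wash the kiln setter and load the bud vases

ROBOT

A 7-joint arm with a two-finger parallel gripper is mounted at the origin on the work surface. World frame = base frame: x ahead of the robot, y to its left, z up, the work surface at z = 0. Lengths are in m, angles in rad, forces in N, time in s.
With the tool pointing down it reaches from about 0.4 to 0.85 m from the base axis. Payload 10.4 kg.
Tool frame: the origin (TCP) lies between the finger pads; the fingertips stand manip.tip_extent ahead of it and the grasp point (between the pads) lies 6 mm ahead of it (manip.tip_extent is the distance from the TCP to the fingertips, in m); z points along the fingers, y is the line along which they close (so a half turn about z gives the same grasp; the last joint's range is limited). The gripper opens to 85 mm and grips with 20 to 120 N. Pads are 22 mm wide; open, the fingers measure 114 mm over their backs; the gripper's body (76 mm by 85 mm) begins 54 mm behind the grasp point. The pads swing forward as they close: fully open they stand 13 mm farther back than shut.
Start: joints at [-1.267, 0.332, -0.065, 1.46, 0.022, 1.35, -0.088], TCP at [0.201, 0.592, 0.256] pointing down, gripper open.
Joint ranges: [-2.6, 2.6], [-0.5, 2.12], [-1.47, 1.34], [0.16, 2.42], [-1.27, 4.41], [0.06, 2.06], [-2.6, 2.6]. Speed limits (rad/s): [2.22, 2.22, 2.79, 2.79, 3.14, 3.14, 3.14].

INTERFACE

Orientations are given as a unit quaternion [x, y, z, w].
In Python, from workcell import get_obs, optics, workorder, manip gives the robot as it stands.
- The arm moves only by the tool jog_arm, never from a script. Its argument "increments" is a list of rows, each a list of 7 numbers: the shift along the tool's x, y, z in m, then the turn, a rotation vector about the tool's x, y, z in rad, then the opening, from -1 (shut) to 1 (fully open). A call has 1 to 5 rows; each row is the pose to reach, as a shift and turn from the pose commanded when the call began, along the tool's axes at that moment; what a row does not reach only later rows make up. A row lasts 1/12 s, in which the tool goes at most 41.7 mm and 7.16 degrees, less where a joint would pass 70% of its speed; a pose out of reach is approached as far as the arm can. A call with a gripper value outside its range is refused whole. The fingers move at their own pace and stop on an object; "grip_force" is the grip in N (left out, the last holds). Time passes only in rows, so rows that repeat a pose let the fingers close. It gives the time, the measured TCP pose, the force, the opening and the grip force at its end, in the units of the state.
- get_obs(): the state, without advancing time (a new reading comes with each control period).
- optics.camera(name): name is "side" or "top"; returns a dict with "color" (400x640x3 uint8, red, green, blue), "depth" (400x640 float32, m along the optical axis (not along the pixel's ray), 0 where there is no reading), "K" (3x3 intrinsics, pixels), "R" (3x3) and "t" (3): a world point X has camera coordinates R X + t. Camera axes: x right, y down, z forward; pixel columns grow to the right and rows downward; lengths in m; the calibration is good to about 2 mm. A picture is of the moment at which its call begins.
- workorder.hand_in(): hands the job in; it is judged then, once.
The state is a dict: "clock": time; "joint_pos": joint angles; "joint_velocities": joint speeds; "tau": joint torques, N m; "position": TCP position; "ee_rot": TCP orientation; "ft_force": force on the tool from outside, world axes, zero at the start; "torque": the same for the moment, N m; "grip_width": opening from 0.0 (shut) to 1.0 (fully open); "grasp_force": force on a finger pad.
Only numpy, scipy, OpenCV 4.12 (cv2) and the standard library are available. Lean on these libraries where they do the work, as an engineer would, in place of code of your own. Each camera call takes 0.05 s, during which the arm holds its last target. There are 200 camera calls.

TASK

Get the kiln setter ready and load it: take the lid off the squat tub of kiln wash, then, working along the setter's wells from the robot's left to its right, dip the brush tip well into the wash and dab the middle of the well's floor with it, dipping afresh for each of the four wells. When all four are dabbed, rinse the brush tip, dipping it well into the water of the tall tub and stand the brush bristles down in its pot again, put the lid back on the wash tub so that it sits flat, and set every bud vase that is there upright into the setter, fully down, one to a well (any well). Knock nothing over and leave the other things on the bench where they are.

Things in the scene. Friction and masses are not known exactly. Their poses are not given: they have to be found in the camera images.
- setter: Buff kiln setter: flat refractory plank 100 (x) by 380 (y) by 24 mm thick, fixed, lying across the bench in front of the robot, with four round wells in a row along its length. Origin: centre of its underside; x away from the robot, y along its length to the robot's left. Beyond it, at the back of the bench, stand a plaster mould and a closed tub, both fixed and not part of the job.
- well1 (a point): Centre of the floor of well 1, counted from the robot's left (leftmost). Each well is a flat-floored round recess 66 mm across and 9 mm deep; wells are 90 mm apart, centre to centre. z up; the floor is 15 mm above the bench.
- well2 (a point): Centre of the floor of well 2, counted from the robot's left (second from the left). Each well is a flat-floored round recess 66 mm across and 9 mm deep; wells are 90 mm apart, centre to centre. z up; the floor is 15 mm above the bench.
- well3 (a point): Centre of the floor of well 3, counted from the robot's left (third from the left). Each well is a flat-floored round recess 66 mm across and 9 mm deep; wells are 90 mm apart, centre to centre. z up; the floor is 15 mm above the bench.
- well4 (a point): Centre of the floor of well 4, counted from the robot's left (rightmost). Each well is a flat-floored round recess 66 mm across and 9 mm deep; wells are 90 mm apart, centre to centre. z up; the floor is 15 mm above the bench.
- vase1: Slip-cast globe bud vase, off-white bisque: 100 mm tall, thick heavy flat foot 52 mm across, belly 67 mm across at 33 mm height, slim neck 26 mm across from 68 mm height up (lip 29 mm). 120 to 220 g. Two to four are there, all alike, standing on the bench. Origin: centre of its foot; z up along the neck. Held by the neck, fingertips 67 mm above the foot clear the belly.
- vase2: Slip-cast globe bud vase, off-white bisque: 100 mm tall, thick heavy flat foot 52 mm across, belly 67 mm across at 33 mm height, slim neck 26 mm across from 68 mm height up (lip 29 mm). 120 to 220 g. Two to four are there, all alike, standing on the bench. Origin: centre of its foot; z up along the neck. Held by the neck, fingertips 67 mm above the foot clear the belly.
- vase3: Slip-cast globe bud vase, off-white bisque: 100 mm tall, thick heavy flat foot 52 mm across, belly 67 mm across at 33 mm height, slim neck 26 mm across from 68 mm height up (lip 29 mm). 120 to 220 g. Two to four are there, all alike, standing on the bench. Origin: centre of its foot; z up along the neck. Held by the neck, fingertips 67 mm above the foot clear the belly.
- vase4: Slip-cast globe bud vase, off-white bisque: 100 mm tall, thick heavy flat foot 52 mm across, belly 67 mm across at 33 mm height, slim neck 26 mm across from 68 mm height up (lip 29 mm). 120 to 220 g. Two to four are there, all alike, standing on the bench. Origin: centre of its foot; z up along the neck. Held by the neck, fingertips 67 mm above the foot clear the belly.
- brush: Round brush 210 mm long: pale bristles (40 mm, 21 mm across, blunt tip 10 mm across), steel ferrule, round wooden handle 18 mm across. About 70 g, rigid throughout. Stands bristles down in the brush pot, leaning up to 15 degrees. Origin: the bristle tip; z along the brush towards the handle's end.
- brush_tip (a point): The bristle tip (the brush's lower end, same point as its origin).
- brush_grip (a point): Point on the brush's axis on the wooden handle, 160 mm from the tip: a good place to grip, above the rim of the brush pot.
- brush_pot: Narrow heavy dark stoneware pot, 120 mm tall, 60 to 68 mm across outside, 38 mm inside at the mouth (48 mm at the floor), inner floor 12 mm above its underside; loose, 0.9 kg. Holds the brush. Origin: centre of its underside; z up.
- wash_tub: Squat wide round white tub, 60 mm tall, 100 mm across the rim, 3 mm wall, about 0.4 kg, loose: the kiln wash. The wash stands 38 mm above the tub's underside (only seen, no resistance); the inner floor is 8 mm above the underside. Origin: centre of its underside; z up.
- wash_lid: White lid lying loose on the wash tub: disc 102 mm across, 6 mm thick, 4 mm plug 84 mm across under it (5 mm play in the mouth), dark round knob on top, 28 mm across, 30 mm tall; 70 g. Origin: centre of the disc's underside (60 mm above the tub's underside when on); z up. The bench straight ahead of the robot, 0.40 to 0.48 m out, starts clear: room to lay the lid down.
- rinse_tub: Tall round white tub, 110 mm tall, 86 mm across the rim and 68 mm at the foot, 3 mm wall, about 0.5 kg, loose: the rinse water. The water stands 75 mm above the underside (only seen, no resistance); inner floor 8 mm above the underside. Origin: centre of its underside; z up.
- tumbler: Bystander: plain bisque tumbler without a neck, 85 mm tall, 66 mm across the rim, open at the top. Not to be loaded. Origin: centre of its underside.
- sponge: Bystander: yellowish sponge, 60 by 90 by 40 mm, far to one side. Origin: centre of its underside.
- rib: Bystander: flat round steel scraper, 90 mm across, 6 mm thick, far to one side. Origin: centre of its underside.
Not all that is in view belongs to the job. What is shaped like the brush_pot but red or turquoise is not meant.

How it is judged:
By the outcome, as a careful person would: the job done as asked, in the order asked, and still so for the second after the job is handed in, with the robot touching nothing.
Of vase1, vase2, vase3, vase4 only 2 to 4 are there at a start; the rules pass over those that are not, and their reading is None.
At some moment in a run one of vase1, vase2, vase3, vase4 may be knocked a few centimetres aside while the robot is not near it.
It also fails if it takes over 210 s, if anything falls off the work surface, if the arm or the gripper's body presses on something with over 40 N, if the wrist force passes 120 N, or if a joint passes its speed limit or range.

## Working session

There is one attempt and no reset: what is moved stays moved. The work goes in short steps, Python scripts to look and compute and a tool call to move; the robot and the scene stay as the last step left them, time stands still between calls to the robot, and variables do not carry over. Pictures are saved under pics/ and viewed, at most 14 in all, crops included, and the job is handed in when it is done.

Besides the shell and the picture viewer there is one more tool, called after "Call:" in YAML: its name, and indented under it one key for each argument. jog_arm: Moves the arm, as the interface text tells. Its arguments: {"type":"object","properties":{"increments":{"type":"array"},"grip_force":{"type":"number"}},"required":["increments"]}

```bash
ls; mkdir -p pics; python3 - <<'E'
from workcell import get_obs, optics, workorder, manip
import cv2,numpy as np
print(get_obs(), manip.tip_extent)
for n in("top","side"):
    c=optics.camera(n); cv2.imwrite(f"pics/{n}0.png",c["color"][:,:,::-1]); print(n,c["K"],c["R"],c["t"])
E
```

```text
pics
{'clock': 0.0, 'joint_pos': array([-1.26660001,  0.33287239, -0.06467874,  1.46096648,  0.02163483,
        1.34987155, -0.08851913]), 'joint_velocities': array([ 0.00087899,  0.0018077 , -0.00033987,  0.00166408, -0.00010849,
       -0.00049627, -0.00162091]), 'tau': array([-1.44390438e-04, -6.25446367e+01,  4.92179347e-02, -3.91594255e+01,
        1.62663928e-02,  1.00043637e-02, -1.85825243e-06]), 'position': array([0.20054781, 0.59159093, 0.25550352]), 'ee_rot': array([ 1.62676957e-01,  9.86679128e-01, -7.08026812e-04, -6.26668416e-05]), 'ft_force': array([0.5774723 , 0.14023189, 0.26402897]), 'torque': array([ 0.01469895,  0.03756685, -0.01784993]), 'grasp_force': 0.0, 'grip_width': 0.9993090618699393} 0.025
top [[506.18973447   0.         321.59267737]
 [  0.         506.18973447 199.34270542]
 [  0.           0.           1.        ]] [[ 0.02681764 -0.9996154  -0.00706143]
 [-0.98632308 -0.02531051 -0.16286856]
 [ 0.16262719  0.0113326  -0.98662251]] [-0.00280642  0.56813367  1.39394857]
side [[436.0297318    0.         317.55765226]
 [  0.         436.0297318  206.81151505]
 [  0.           0.           1.        ]] [[-0.99757705 -0.06953383  0.00225221]
 [-0.03732408  0.5075942  -0.86078746]
 [ 0.05871064 -0.85878587 -0.50895961]] [0.57006458 0.1039492  1.45376936]
```

View pics/top0.png

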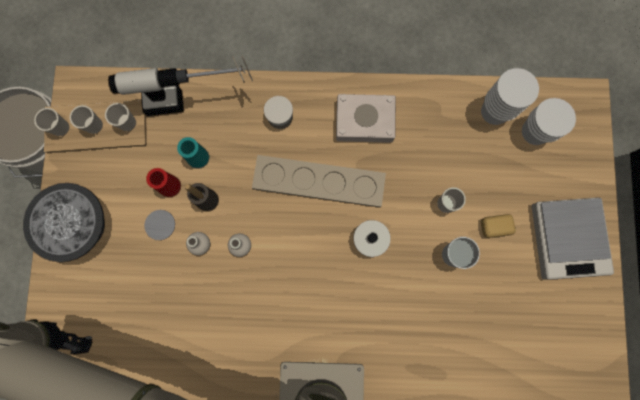

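View pics/side0.png

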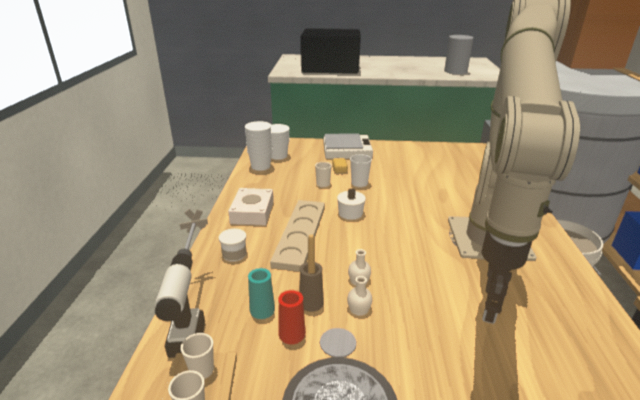

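The top view shows two vases at (197,243) and (239,244), and the dark brush pot with its brush at (203,197). The setter is at (318,180), the lidded wash tub at (372,239) and the rinse tub at (462,253). The tumbler, at (453,200), and the red and turquoise decoys are to be left alone. The side view agrees: the brush handle rises at (311,255).

```bash
cat > h.py <<'E'
from workcell import get_obs, optics, workorder, manip
import numpy as np, cv2
from scipy.optimize import least_squares
def look(n, save=None):
    c=optics.camera(n)
    if save: cv2.imwrite(f"pics/{save}.png",c["color"][:,:,::-1])
    d=c["depth"]; v,u=np.mgrid[:400,:640]
    k=c["K"]; P=np.stack([(u-k[0,2])/k[0,0]*d,(v-k[1,2])/k[1,1]*d,d],-1)
    W=(P-c["t"])@c["R"]; W[d==0]=np.nan
    return c,W
def box(W,u0,u1,v0,v1,z0,z1):
    s=W[v0:v1,u0:u1].reshape(-1,3); return s[(s[:,2]>z0)&(s[:,2]<z1)]
def ray(c,u,v,z):
    "pixel onto plane z"
    k=c["K"]; d=c["R"].T@np.array([(u-k[0,2])/k[0,0],(v-k[1,2])/k[1,1],1]); o=-c["R"].T@c["t"]
    return o+d*(z-o[2])/d[2]
def circ(p):
    c,r=cv2.minEnclosingCircle(p[:,:2].astype(np.float32)); return np.round(c,4),round(r,4)
E
python3 - <<'E'
from h import *
c,W=look("top")
np.set_printoptions(precision=4,suppress=True)
for n,b in dict(lid=(345,400,212,265,.055,.075),knob=(345,400,212,265,.085,.11),rinse=(435,490,230,280,.1,.12),vA=(180,215,220,262,.088,.12),vB=(222,256,225,262,.088,.12),
  bellyA=(180,215,220,262,.025,.07),bellyB=(222,256,225,262,.025,.07),pot=(180,225,175,215,.11,.128),brush=(180,225,165,215,.135,.25)).items():
    p=box(W,*b); print(n,len(p),p.mean(0),np.nanmedian(p[:,2]),circ(p))
p=box(W,180,225,165,215,.135,.25); print(p[::4])
p=box(W,245,395,150,212,.015,.035); r=cv2.minAreaRect(p[:,:2].astype(np.float32)); print("setter",r,np.median(p[:,2]))
# wells
g=c["color"]; 
cs,Ws=look("side")
p=box(Ws,250,340,190,280,.018,.032); print("side setter",cv2.minAreaRect(p[:,:2].astype(np.float32)),np.median(p[:,2]))
p=box(Ws,298,325,220,275,.13,.25); print("side brush",len(p)); print(p[::6])
for n,b in dict(vB=(345,373,245,265,.088,.12),vA=(345,375,272,295,.088,.12)).items():
    p=box(Ws,*b); print(n,len(p),p.mean(0),circ(p))
E
```

```text
lid 960 [ 0.4592 -0.1291  0.0659] 0.06591805772683998 (array([ 0.4599, -0.1294]), 0.0512)
knob 84 [ 0.4591 -0.129   0.0954] 0.09523397958647317 (array([ 0.4593, -0.129 ]), 0.0135)
rinse 178 [ 0.4241 -0.3745  0.1081] 0.10876418679822293 (array([ 0.4237, -0.3704]), 0.0433)
vA 87 [0.4349 0.3611 0.0974] 0.09701506064011263 (array([0.4349, 0.3601]), 0.0148)
vB 89 [0.4345 0.2434 0.0967] 0.09662858172578676 (array([0.4342, 0.243 ]), 0.0142)
bellyA 334 [0.4325 0.3512 0.0516] 0.052658796222585555 (array([0.435 , 0.3588]), 0.0331)
bellyB 331 [0.431  0.2365 0.0521] 0.05319893651836266 (array([0.4336, 0.2422]), 0.0332)
pot 210 [0.5624 0.3457 0.1185] 0.11864123892938669 (array([0.5644, 0.3484]), 0.0304)
brush 102 [0.5611 0.345  0.1904] 0.1982732483888619 (array([0.5625, 0.3483]), 0.0096)
[[0.5701 0.3501 0.2184]
 [0.5679 0.3531 0.2163]
 [0.5686 0.3437 0.2138]
 [0.5649 0.3495 0.2193]
 [0.566  0.3408 0.2144]
 [0.5622 0.3491 0.2201]
 [0.564  0.3414 0.2116]
 [0.5593 0.3511 0.2212]
 [0.5607 0.3428 0.2151]
 [0.566  0.3401 0.1874]
 [0.5577 0.3497 0.2167]
 [0.5605 0.3436 0.2021]
 [0.5654 0.3403 0.1762]
 [
[... 911 characters left out ...]
0.5658 0.3568 0.1937]
 [0.5685 0.3546 0.1889]
 [0.5712 0.3536 0.185 ]
 [0.556  0.3547 0.1865]
 [0.5581 0.3599 0.1871]
 [0.5584 0.3561 0.1813]
 [0.5604 0.3629 0.1831]
 [0.5634 0.3571 0.1755]
 [0.5659 0.3578 0.1729]
 [0.5687 0.355  0.1675]
 [0.5711 0.3566 0.1655]
 [0.556  0.3551 0.1652]
 [0.5585 0.3563 0.1628]
 [0.5611 0.355  0.1585]
 [0.5635 0.3574 0.157 ]
 [0.566  0.3581 0.1543]
 [0.5687 0.3557 0.1492]
 [0.5717 0.3513 0.1424]
 [0.5563 0.3523 0.144 ]
 [0.5583 0.3594 0.1462]
 [0.5608 0.3599 0.1433]
 [0.5637 0.3554 0.1365]
 [0.5662 0.3573 0.1346]
 [0.5663 0.3558 0.1301]]
vB 77 [0.4351 0.2448 0.0961] (array([0.4344, 0.2438]), 0.0144)
vA 91 [0.4355 0.3621 0.0963] (array([0.4346, 0.3614]), 0.0159)
```

```bash
python3 - <<'E'
import cv2
a=cv2.imread("pics/top0.png"); cv2.imwrite("pics/c1.png",cv2.resize(a[140:270,140:400],None,fx=3,fy=3,interpolation=cv2.INTER_CUBIC))
E
```

```text
(no output)
```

View pics/c1.png

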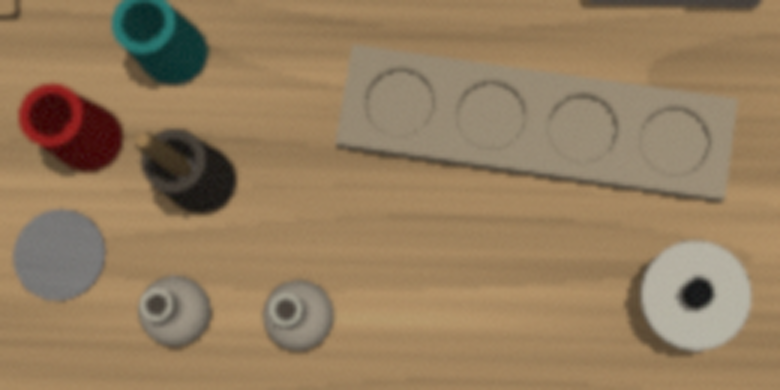

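The crop shows the four wells at (400,102), (490,115), (582,128) and (674,140). The brush is nearly upright in the dark pot, the two vases stand clear, and the lid is seated on the wash tub.

```bash
cat >> h.py <<'E'
np.set_printoptions(precision=4,suppress=True)
def cyl(p,r=.009):
    "axis of vertical-ish cylinder: (x,y at z=.172, slopes dx/dz, dy/dz)"
    def f(q):
        a=np.array([q[2],q[3],1]); a/=np.linalg.norm(a); w=p-[q[0],q[1],.172]
        return np.linalg.norm(np.cross(w,a),axis=1)-r
    m=p[:,:2].mean(0); s=least_squares(f,[*m,0,0],loss="soft_l1",f_scale=.001); return s.x, np.abs(s.fun).mean()
E
python3 - <<'E'
from h import *
c,W=look("top"); cs,Ws=look("side")
a=box(W,180,225,165,215,.14,.212); b=box(Ws,298,325,220,275,.14,.212)
for p in (a,b,np.vstack([a,b])): print(cyl(p))
for z in (.125,.16,.2):
    for q in(a,b):
        s=q[abs(q[:,2]-z)<.015]; print(z,s[:,:2].min(0),s[:,:2].max(0))
# setter outline by colour contour
g=c["color"].astype(int); roi=np.zeros((400,640),bool); roi[150:212,245:395]=1
m=(W[...,2]>.015)&(W[...,2]<.04)&roi
m=cv2.morphologyEx(m.astype(np.uint8),cv2.MORPH_OPEN,np.ones((3,3))); m=cv2.morphologyEx(m,cv2.MORPH_CLOSE,np.ones((9,9)))
k=max(cv2.findContours(m,0,2)[0],key=cv2.contourArea)[:,0]; print("contour",len(k))
q=np.array([ray(c,u,v,.024)[:2] for u,v in k],np.float32); r=cv2.minAreaRect(q); print(r)
# wells from crop pixels
A=np.array([ray(c,140+u/3-.33,140+v/3-.33,.02)[:2] for u,v in((400,102),(490,115),(582,128),(674,140))]);print(A,A.mean(0),np.polyfit(A[:,1],A[:,0],1))
t=np.radians(83.23);
for i in range(4): print(np.array([.6282,.0235])+(.135-.09*i)*np.array([np.cos(t),np.sin(t)]))
E
```

```text
(array([ 0.5638,  0.3497, -0.0011,  0.0058]), np.float64(0.0004753898288533182))
(array([ 0.5647,  0.3497, -0.0043, -0.0037]), np.float64(0.0010465125140761372))
(array([ 0.5643,  0.3496, -0.0032,  0.0007]), np.float64(0.0009330384691535036))Traceback (most recent call last):
  File "<stdin>", line 7, in <module>
    return umr_minimum(a, axis, None, out, keepdims, initial, where)
ValueError: zero-size array to reduction operation minimum which has no identity
```

```bash
python3 - <<'E'
from h import *
c,W=look("top")
roi=np.zeros((400,640),bool); roi[150:212,245:395]=1
m=(W[...,2]>.012)&(W[...,2]<.04)&roi
m=cv2.morphologyEx(m.astype(np.uint8),cv2.MORPH_CLOSE,np.ones((9,9)))
m=cv2.morphologyEx(m,cv2.MORPH_OPEN,np.ones((5,5)))
k=max(cv2.findContours(m,0,2)[0],key=cv2.contourArea)[:,0]
q=np.array([ray(c,u,v,.024)[:2] for u,v in k],np.float32); print(cv2.minAreaRect(q))
p=box(W,245,395,150,212,.019,.03); print(cv2.minAreaRect(p[:,:2].astype(np.float32)))
A=np.array([ray(c,140+u/3-.33,140+v/3-.33,.02)[:2] for u,v in((400,102),(490,115),(582,128),(674,140))]);print(A,A.mean(0),np.polyfit(A[:,1],A[:,0],1))
t=np.radians(83.23);
for i in range(4): print(np.array([.6282,.0235])+(.135-.09*i)*np.array([np.cos(t),np.sin(t)]))
E
```

```text
((0.6270385980606079, 0.02335008978843689), (0.3798380494117737, 0.10246076434850693), 83.2364730834961)
((0.6281448006629944, 0.023334652185440063), (0.38063347339630127, 0.10198639333248138), 83.14339447021484)
[[ 0.6448  0.1566]
 [ 0.6341  0.0684]
 [ 0.6235 -0.0214]
 [ 0.6139 -0.1109]] [0.6291 0.0231] [0.1159 0.6264]
[0.6441 0.1576]
[0.6335 0.0682]
[ 0.6229 -0.0212]
[ 0.6123 -0.1106]
```

Call:
jog_arm:
  increments:
    - [0, 0, 0, 0, 0, -0.11, 1]
    - [0, 0, 0, 0, 0, -0.22, 1]
    - [0, 0, 0, 0, 0, -0.327, 1]
    - [0, 0, 0, 0, 0, -0.327, 1]
  grip_force: 60

```text
clock: 0.68
position: [0.2007, 0.5919, 0.2563]
ee_rot: [-0.003, 1.0, -0.0, -0.0]
ft_force: [-0.4, 0.4, -0.3]
grip_width: 0.998
grasp_force: 0.0
```

Call:
jog_arm:
  increments:
    - [-0.03, -0.03, -0.01, 0, 0, 0, 1]
    - [-0.06, -0.06, -0.02, 0, 0, 0, 1]
    - [-0.09, -0.08, -0.03, 0, 0, 0, 1]
    - [-0.12, -0.1, -0.04, 0, 0, 0, 1]
    - [-0.12, -0.1, -0.04, 0, 0, 0, 1]

```text
clock: 1.1
position: [0.3288, 0.4871, 0.299]
ee_rot: [0.007, 1.0, 0.001, 0.003]
ft_force: [2.0, 0.3, 0.4]
grip_width: 1.0
grasp_force: 0.0
```

Call:
jog_arm:
  increments:
    - [-0.02, -0.03, 0, 0, 0, 0, 1]
    - [-0.04, -0.06, 0, 0, 0, 0, 1]
    - [-0.07, -0.09, 0, 0, 0, 0, 1]
    - [-0.09, -0.12, 0, 0, 0, 0, 1]
    - [-0.11, -0.15, 0, 0, 0, 0, 1]

```text
clock: 1.52
position: [0.4317, 0.3403, 0.2964]
ee_rot: [0.002, 1.0, 0.0, 0.0]
ft_force: [1.1, 0.0, -0.5]
grip_width: 1.0
grasp_force: 0.0
```

Call:
jog_arm:
  increments:
    - [-0.01, -0.035, 0, 0, 0, 0, 1]
    - [-0.02, -0.07, 0, 0, 0, 0, 1]
    - [-0.028, -0.105, 0, 0, 0, 0, 1]
    - [-0.028, -0.14, 0, 0, 0, 0, 1]
    - [-0.028, -0.16, 0, 0, 0, 0, 1]

```text
clock: 1.93
position: [0.4592, 0.178, 0.2964]
ee_rot: [0.004, 1.0, -0.0, 0.0]
ft_force: [-0.0, -0.3, -0.3]
grip_width: 1.001
grasp_force: 0.0
```

Call:
jog_arm:
  increments:
    - [0, -0.035, 0.02, 0, 0, 0, 1]
    - [0, -0.07, 0.04, 0, 0, 0, 1]
    - [0, -0.1, 0.06, 0, 0, 0, 1]
    - [0, -0.13, 0.08, 0, 0, 0, 1]
    - [0, -0.16, 0.1, 0, 0, 0, 1]

```text
clock: 2.35
position: [0.4585, 0.0207, 0.1956]
ee_rot: [0.002, 1.0, 0.0, 0.0]
ft_force: [1.8, 0.3, -0.1]
grip_width: 1.001
grasp_force: 0.0
```

Call:
jog_arm:
  increments:
    - [0, -0.04, 0, 0, 0, 0, 1]
    - [0, -0.08, 0, 0, 0, 0, 1]
    - [0, -0.12, 0, 0, 0, 0, 1]
    - [0, -0.15, 0, 0, 0, 0, 1]
    - [0, -0.151, 0, 0, 0, 0, 1]

```text
clock: 2.77
position: [0.458, -0.1352, 0.1967]
ee_rot: [0.006, 1.0, -0.001, 0.001]
ft_force: [-0.4, 0.5, -0.5]
grip_width: 1.002
grasp_force: 0.0
```

Call:
jog_arm:
  increments:
    - [0, 0, 0, 0, 0, 0, 1]
    - [0, 0, 0, 0, 0, 0, 1]

```text
clock: 2.93
position: [0.4589, -0.1283, 0.1962]
ee_rot: [0.001, 1.0, 0.0, 0.0]
ft_force: [0.1, 0.4, 0.1]
grip_width: 0.998
grasp_force: 0.0
```

Call:
jog_arm:
  increments:
    - [0, 0, 0.03, 0, 0, 0, 1]
    - [0, 0, 0.06, 0, 0, 0, 1]
    - [0, 0, 0.08, 0, 0, 0, 1]
    - [0, 0, 0.1, 0, 0, 0, 1]
    - [0, 0, 0.1, 0, 0, 0, 1]
  grip_force: 40

```text
clock: 3.35
position: [0.4568, -0.1269, 0.093]
ee_rot: [-0.001, 1.0, 0.0, -0.003]
ft_force: [-1.6, 0.3, -1.3]
grip_width: 1.0
grasp_force: 0.0
```

Call:
jog_arm:
  increments:
    - [0, 0, 0, 0, 0, 0, 0]
    - [0, 0, 0, 0, 0, 0, -0.2]
    - [0, 0, 0, 0, 0, 0, -0.4]
    - [0, 0, 0, 0, 0, 0, -1]
    - [0, 0, 0, 0, 0, 0, -1]

```text
clock: 3.77
position: [0.4594, -0.1289, 0.0972]
ee_rot: [-0.0, 1.0, 0.0, 0.001]
ft_force: [-2.8, 0.2, 12.8]
grip_width: 0.31
grasp_force: 38.6
```

Call:
jog_arm:
  increments:
    - [0, 0, 0, 0, 0, 0, -1]
    - [0, 0, 0, 0, 0, 0, -1]
    - [0, 0, 0, 0, 0, 0, -1]
    - [0, 0, 0, 0, 0, 0, -1]
    - [0, 0, 0, 0, 0, 0, -1]

```text
clock: 4.18
position: [0.4594, -0.1289, 0.0973]
ee_rot: [-0.0, 1.0, 0.0, 0.001]
ft_force: [-1.7, 0.8, 6.3]
grip_width: 0.312
grasp_force: 38.8
```

Call:
jog_arm:
  increments:
    - [0, 0, -0.01, 0, 0, 0, -1]
    - [0, 0, -0.03, 0, 0, 0, -1]
    - [0, 0, -0.06, 0, 0, 0, -1]
    - [0, 0, -0.09, 0, 0, 0, -1]
    - [0, 0, -0.1, 0, 0, 0, -1]

```text
clock: 4.6
position: [0.4602, -0.1297, 0.201]
ee_rot: [0.0, 1.0, -0.0, 0.003]
ft_force: [0.1, -0.5, 0.5]
grip_width: 0.315
grasp_force: 39.4
```

Call:
jog_arm:
  increments:
    - [0, 0.03, 0, 0, 0, 0, -1]
    - [0.01, 0.07, 0, 0, 0, 0, -1]
    - [0.02, 0.11, 0, 0, 0, 0, -1]
    - [0.02, 0.14, 0, 0, 0, 0, -1]
    - [0.02, 0.16, 0, 0, 0, 0, -1]

```text
clock: 5.02
position: [0.4379, 0.0342, 0.1968]
ee_rot: [-0.002, 1.0, 0.001, 0.0]
ft_force: [0.1, 0.2, -0.7]
grip_width: 0.314
grasp_force: 39.6
```

Call:
jog_arm:
  increments:
    - [0, 0, 0, 0, 0, 0, -1]
    - [0, 0, 0.03, 0, 0, 0, -1]
    - [0, 0, 0.06, 0, 0, 0, -1]
    - [0, 0, 0.09, 0, 0, 0, -1]
    - [0, 0, 0.12, 0, 0, 0, -1]

```text
clock: 5.43
position: [0.4389, 0.0304, 0.0756]
ee_rot: [0.0, 1.0, 0.0, 0.001]
ft_force: [-0.3, 0.1, -0.4]
grip_width: 0.315
grasp_force: 39.6
```

Call:
jog_arm:
  increments:
    - [0, 0, 0.01, 0, 0, 0, -1]
    - [0, 0, 0.02, 0, 0, 0, -1]
    - [0, 0, 0.026, 0, 0, 0, -1]
    - [0, 0, 0.03, 0, 0, 0, -1]
    - [0, 0, 0.034, 0, 0, 0, -1]

```text
clock: 5.85
position: [0.4396, 0.0311, 0.043]
ee_rot: [-0.0, 1.0, 0.0, 0.001]
ft_force: [0.1, -0.1, -0.3]
grip_width: 0.313
grasp_force: 39.6
```

Call:
jog_arm:
  increments:
    - [0, 0, 0, 0, 0, 0, -1]
    - [0, 0, 0, 0, 0, 0, -1]

```text
clock: 6.02
position: [0.4392, 0.0311, 0.0429]
ee_rot: [-0.0, 1.0, 0.0, 0.0]
ft_force: [-0.3, -0.5, -0.5]
grip_width: 0.312
grasp_force: 39.6
```

Call:
jog_arm:
  increments:
    - [0, 0, 0.001, 0, 0, 0, -1]
    - [0, 0, 0.002, 0, 0, 0, -1]
    - [0, 0, 0.002, 0, 0, 0, -1]

```text
clock: 6.27
position: [0.4392, 0.0311, 0.0411]
ee_rot: [-0.0, 1.0, 0.0, 0.0]
ft_force: [-3.0, -1.0, 8.5]
grip_width: 0.311
grasp_force: 40.6
```

Call:
jog_arm:
  increments:
    - [0, 0, 0, 0, 0, 0, -0.2]
    - [0, 0, 0, 0, 0, 0, 0]
    - [0, 0, 0, 0, 0, 0, 0.3]
    - [0, 0, 0, 0, 0, 0, 1]
    - [0, 0, 0, 0, 0, 0, 1]

```text
clock: 6.68
position: [0.4387, 0.031, 0.0403]
ee_rot: [-0.0, 1.0, 0.0, -0.0]
ft_force: [-0.2, 0.4, 0.6]
grip_width: 0.901
grasp_force: 0.0
```

Call:
jog_arm:
  increments:
    - [0, 0, -0.01, 0, 0, 0, 1]
    - [0, 0, -0.05, 0, 0, 0, 1]
    - [0, 0, -0.09, 0, 0, 0, 1]
    - [0, 0, -0.13, 0, 0, 0, 1]
    - [0, 0, -0.16, 0, 0, 0, 1]

```text
clock: 7.1
position: [0.4391, 0.0307, 0.2043]
ee_rot: [0.0, 1.0, 0.0, 0.001]
ft_force: [1.2, 0.2, -0.6]
grip_width: 1.002
grasp_force: 0.0
```

Call:
jog_arm:
  increments:
    - [-0.01, 0.03, -0.02, 0, 0, 0, 1]
    - [-0.02, 0.06, -0.05, 0, 0, 0, 1]
    - [-0.03, 0.09, -0.07, 0, 0, 0, 1]
    - [-0.05, 0.12, -0.09, 0, 0, 0, 1]
    - [-0.06, 0.15, -0.1, 0, 0, 0, 1]

```text
clock: 7.52
position: [0.5002, 0.1825, 0.3039]
ee_rot: [0.0, 1.0, 0.001, 0.002]
ft_force: [0.6, -0.9, 0.8]
grip_width: 1.001
grasp_force: 0.0
```

Call:
jog_arm:
  increments:
    - [-0.01, 0.03, 0, 0, 0, 0, 1]
    - [-0.02, 0.07, 0, 0, 0, 0, 1]
    - [-0.04, 0.1, 0, 0, 0, 0, 1]
    - [-0.05, 0.13, 0, 0, 0, 0, 1]
    - [-0.065, 0.165, 0, 0, 0, 0, 1]

```text
clock: 7.93
position: [0.564, 0.3466, 0.3013]
ee_rot: [0.0, 1.0, -0.0, 0.0]
ft_force: [0.8, 0.5, 0.7]
grip_width: 1.0
grasp_force: 0.0
```

```bash
python3 - <<'E'
from h import *
o=get_obs(); print(o["position"],o["ft_force"])
c,W=look("top","t1"); cs,Ws=look("side")
p=box(W,290,340,225,280,.006,.02); print("lid",len(p),circ(p))
p=box(W,290,340,225,280,.03,.05); print("knob",len(p),circ(p),p.mean(0))
p=box(W,345,400,212,265,.05,.065); print("tub",len(p),circ(p))
a=box(Ws,298,325,220,275,.14,.212); print(cyl(a))
E
```

```text
[0.564  0.3466 0.3013] [0.8485 0.4859 0.652 ]
lid 805 (array([0.4223, 0.0187]), 0.0946)
knob 76 (array([0.4393, 0.0301]), 0.0136) [0.4394 0.0301 0.0392]
tub 151 (array([ 0.4599, -0.1296]), 0.0498)
(array([ 0.5644,  0.3492,  0.0089, -0.0107]), np.float64(0.001038521491769009))
```

View pics/t1.png

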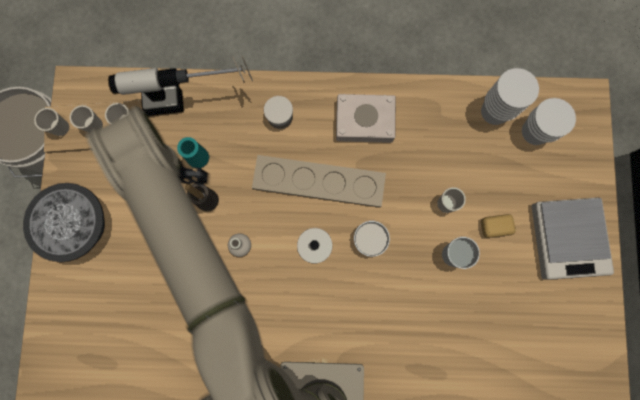

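The lid lies flat at (315,245) and the open tub is still at (371,239). The gripper is above the brush pot, near (200,190).

Call:
jog_arm:
  increments:
    - [-0.0005, 0.0035, 0.03, 0, 0, 0, 1]
    - [-0.0005, 0.0035, 0.06, 0, 0, 0, 1]
    - [-0.0005, 0.0035, 0.09, 0, 0, 0, 1]
    - [-0.0005, 0.0035, 0.12, 0, 0, 0, 1]
    - [-0.0005, 0.0035, 0.12, 0, 0, 0, 1]
  grip_force: 80

```text
clock: 8.45
position: [0.5621, 0.3481, 0.1757]
ee_rot: [-0.0, 1.0, -0.002, -0.003]
ft_force: [-0.5, 0.2, 0.2]
grip_width: 0.999
grasp_force: 0.0
```

Call:
jog_arm:
  increments:
    - [0, 0, 0, 0, 0, 0, 0]
    - [0, 0, 0, 0, 0, 0, -0.3]
    - [0, 0, 0, 0, 0, 0, -0.6]
    - [0, 0, 0, 0, 0, 0, -1]
    - [0, 0, 0, 0, 0, 0, -1]

```text
clock: 8.87
position: [0.5646, 0.3497, 0.1817]
ee_rot: [-0.0, 1.0, 0.001, 0.001]
ft_force: [-0.7, -0.1, -0.5]
grip_width: 0.298
grasp_force: 0.0
```

Call:
jog_arm:
  increments:
    - [0, 0, 0, 0, 0, 0, -1]
    - [0, 0, 0, 0, 0, 0, -1]
    - [0, 0, 0, 0, 0, 0, -1]
    - [0, 0, 0, 0, 0, 0, -1]

```text
clock: 9.2
position: [0.5645, 0.3492, 0.1813]
ee_rot: [0.0, 1.0, -0.0, 0.0]
ft_force: [-0.8, -2.4, 6.3]
grip_width: 0.158
grasp_force: 72.5
```

Call:
jog_arm:
  increments:
    - [0, 0, -0.02, 0, 0, 0, -1]
    - [0, 0, -0.05, 0, 0, 0, -1]
    - [0, 0, -0.08, 0, 0, 0, -1]
    - [0, 0, -0.11, 0, 0, 0, -1]
    - [0, 0, -0.14, 0, 0, 0, -1]

```text
clock: 9.62
position: [0.564, 0.3493, 0.3219]
ee_rot: [-0.0, 1.0, -0.0, -0.0]
ft_force: [1.0, 1.3, -0.2]
grip_width: 0.155
grasp_force: 75.0
```

Call:
jog_arm:
  increments:
    - [0, 0, 0, 0, 0, 0, -1]
    - [0, 0, 0, 0, 0, 0, -1]
    - [0, 0, 0, 0, 0, 0, -1]

```text
clock: 9.87
position: [0.564, 0.3494, 0.3195]
ee_rot: [-0.0, 1.0, -0.0, -0.0]
ft_force: [0.2, -0.2, -1.3]
grip_width: 0.151
grasp_force: 75.0
```

```bash
python3 - <<'E'
from h import *
cs,Ws=look("side","s2"); o=get_obs(); print(o["position"],o["ft_force"],o["ee_rot"])
a=cs["color"][140:330,220:420]; cv2.imwrite("pics/s2c.png",cv2.resize(a[:,:,::-1],None,fx=3,fy=3))
E
```

```text
[0.5637 0.3493 0.3188] [ 0.5286  0.7308 -1.718 ] [-0.0002  1.     -0.0006 -0.0009]
```

View pics/s2c.png

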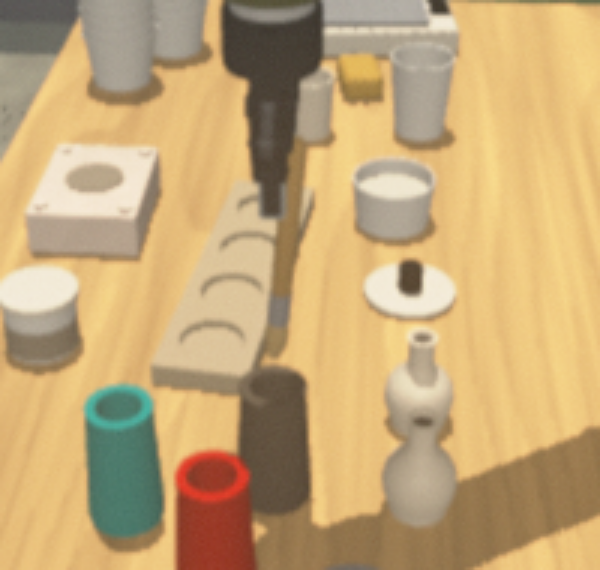

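The brush is held just above the pot, crop (272,350) for the tip, but it leans in the grip with its top towards the robot. I'll measure the tilt next.

```bash
cat >> h.py <<'E'
def brush(Ws,pos,verbose=1):
    "fit handle/ferrule axis from side depth points near tool; returns tip estimate etc"
    w=Ws.reshape(-1,3); z0=pos[2]
    m=(np.hypot(w[:,0]-pos[0],w[:,1]-pos[1])<.07)&(w[:,2]<z0-.03)&(w[:,2]>z0-.2)
    p=w[m]; lo=np.percentile(p[:,2],1) if len(p) else None
    q=p[(p[:,2]>z0-.105)&(p[:,2]<z0-.03)]   # handle only
    def f(s):
        a=np.array([s[2],s[3],1]); a/=np.linalg.norm(a); return np.linalg.norm(np.cross(q-[s[0],s[1],z0-.07],a),axis=1)-.009
    s=least_squares(f,[*q[:,:2].mean(0),0,0],loss="soft_l1",f_scale=.001); s_=s.x
    return s_,len(q),np.abs(s.fun).mean(),lo
E
python3 - <<'E'
from h import *
cs,Ws=look("side"); o=get_obs(); pos=o["position"]
s,n,e,lo=brush(Ws,pos); print(s,n,e,lo,pos)
# silhouette: per height slices, x-range seen
w=Ws.reshape(-1,3); m=(np.hypot(w[:,0]-pos[0],w[:,1]-pos[1])<.05)&(w[:,2]<.35)&(w[:,2]>.1); p=w[m]
for z in np.arange(.12,.34,.015):
    q=p[abs(p[:,2]-z)<.005]; print(round(z,3),len(q),*( [q.min(0)[:2],q.max(0)[:2]] if len(q) else []))
E
```

```text
[ 0.5553  0.3486 -0.0893 -0.0066] 194 0.0009196580282945706 0.1187839697896388 [0.5637 0.3493 0.3187]
0.12 185 [0.5359 0.3193] [0.5933 0.3815]
0.135 0
0.15 5 [0.559  0.3487] [0.5693 0.3569]
0.165 22 [0.5538 0.3505] [0.5713 0.3595]
0.18 27 [0.5535 0.3507] [0.5715 0.3611]
0.195 25 [0.551  0.3491] [0.5689 0.3598]
0.21 22 [0.549  0.3486] [0.566  0.3596]
0.225 25 [0.5488 0.3503] [0.5634 0.3602]
0.24 27 [0.5465 0.3504] [0.5634 0.3608]
0.255 26 [0.5464 0.3505] [0.5635 0.3594]
0.27 25 [0.5441 0.3494] [0.5608 0.3587]
0.285 25 [0.5438 0.3513] [0.5609 0.36  ]
0.3 40 [0.542  0.3492] [0.5743 0.3696]
0.315 52 [0.5418 0.352 ] [0.574  0.3731]
0.33 39 [0.5396 0.3502] [0.5711 0.3717]
```

Call:
jog_arm:
  increments:
    - [0, 0, 0.03, 0, 0, 0, -1]
    - [0, 0, 0.06, 0, 0, 0, -1]
    - [0, 0, 0.09, 0, 0, 0, -1]
    - [0, 0, 0.12, 0, 0, 0, -1]
    - [0, 0, 0.134, 0, 0, 0, -1]

```text
clock: 10.38
position: [0.5626, 0.3485, 0.1811]
ee_rot: [-0.0, 1.0, -0.002, -0.002]
ft_force: [1.1, -1.0, 68.9]
grip_width: 0.155
grasp_force: 86.1
```

Call:
jog_arm:
  increments:
    - [0, 0, 0.0, 0, 0, 0, -1]
    - [0, 0, 0.002, 0, 0, 0, -1]
    - [0, 0, 0.003, 0, 0, 0, -1]
    - [0, 0, 0.003, 0, 0, 0, -1]

```text
clock: 10.72
position: [0.564, 0.3493, 0.1829]
ee_rot: [-0.0, 1.0, -0.0, -0.0]
ft_force: [0.4, -0.0, -0.8]
grip_width: 0.152
grasp_force: 75.6
```

Call:
jog_arm:
  increments:
    - [0, 0, 0, 0, 0, 0, -0.6]
    - [0, 0, 0, 0, 0, 0, -0.5]
    - [0, 0, 0, 0, 0, 0, -0.3]
    - [0, 0, 0, 0, 0, 0, 0]
    - [0, 0, 0, 0, 0, 0, 0.5]

```text
clock: 11.13
position: [0.5641, 0.3496, 0.1835]
ee_rot: [-0.0, 1.0, 0.0, 0.0]
ft_force: [-0.1, -0.5, -0.1]
grip_width: 0.621
grasp_force: 0.0
```

Call:
jog_arm:
  increments:
    - [0, 0, 0, 0, 0, 0, 1]
    - [0, 0, 0, 0, 0, 0, 1]
    - [0, 0, 0, 0, 0, 0, 1]
    - [0, 0, 0, 0, 0, 0, 1]
    - [0, 0, 0, 0, 0, 0, 1]

```text
clock: 11.55
position: [0.5642, 0.3495, 0.1833]
ee_rot: [-0.0, 1.0, 0.0, 0.0]
ft_force: [0.1, -0.3, -0.1]
grip_width: 1.001
grasp_force: 0.0
```

```bash
python3 - <<'E'
from h import *
cs,Ws=look("side","s3"); o=get_obs(); pos=o["position"]; print(pos,o["ft_force"])
a=cs["color"][180:330,240:400]; cv2.imwrite("pics/s3c.png",cv2.resize(a[:,:,::-1],None,fx=4,fy=4))
w=Ws.reshape(-1,3); m=(np.hypot(w[:,0]-pos[0],w[:,1]-pos[1])<.06)&(w[:,2]<.35)&(w[:,2]>.1); p=w[m]
for z in np.arange(.12,.25,.012):
    q=p[abs(p[:,2]-z)<.005]; print(round(z,3),len(q),*( [q.min(0)[:2],q.max(0)[:2]] if len(q) else []))
E
```

```text
[0.5642 0.3495 0.1833] [ 0.4966 -0.7224 -0.1734]
0.12 163 [0.5358 0.329 ] [0.5936 0.3825]
0.132 22 [0.546  0.3524] [0.5614 0.359 ]
0.144 20 [0.5435 0.3508] [0.5561 0.3593]
0.156 17 [0.5413 0.3484] [0.5563 0.3605]
0.168 26 [0.5411 0.35  ] [0.5723 0.3984]
0.18 43 [0.5388 0.3486] [0.5747 0.4061]
0.192 52 [0.5386 0.3065] [0.5745 0.408 ]
0.204 42 [0.5364 0.3482] [0.5742 0.4079]
0.216 34 [0.5365 0.3423] [0.5721 0.4002]
0.228 14 [0.5488 0.3639] [0.5719 0.4092]
0.24 17 [0.5473 0.3707] [0.5546 0.3927]
```

View pics/s3c.png

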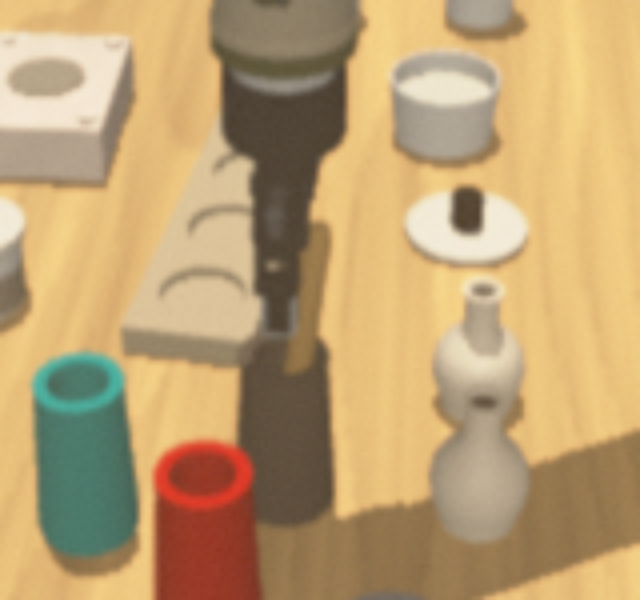

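The brush now leans about 7° towards the robot against the pot rim, crop (310,300). I'll tilt the gripper to match and grip gently while rising.

Call:
jog_arm:
  increments:
    - [0.008, 0.001, 0.001, 0, -0.06, 0, 1]
    - [0.015, 0.001, 0.002, 0, -0.13, 0, 1]
    - [0.015, 0.001, 0.002, 0, -0.13, 0, 0]
    - [0.015, 0.001, 0.002, 0, -0.13, 0, -0.4]
    - [0.015, 0.001, 0.002, 0, -0.13, 0, -0.4]
  grip_force: 20

```text
clock: 12.02
position: [0.5496, 0.3505, 0.1818]
ee_rot: [-0.0, 0.998, 0.0, 0.065]
ft_force: [0.7, 0.8, 0.6]
grip_width: 0.605
grasp_force: 0.0
```

Call:
jog_arm:
  increments:
    - [0, 0, 0, 0, 0, 0, -0.4]
    - [0, 0, 0, 0, 0, 0, -0.4]
    - [0, 0, 0, 0, 0, 0, -0.4]

```text
clock: 12.27
position: [0.5499, 0.3502, 0.1813]
ee_rot: [0.0, 0.998, -0.0, 0.065]
ft_force: [-0.2, 1.0, 0.2]
grip_width: 0.302
grasp_force: 0.0
```

```bash
python3 - <<'E'
from h import *
cs,Ws=look("side","s4"); o=get_obs(); pos=o["position"]; print(pos,o["ee_rot"],o["grip_width"])
w=Ws.reshape(-1,3); m=(np.hypot(w[:,0]-pos[0],w[:,1]-pos[1])<.06)&(w[:,2]<.35)&(w[:,2]>.1); p=w[m]
for z in np.arange(.12,.25,.012):
    q=p[abs(p[:,2]-z)<.005]; print(round(z,3),len(q),*( [q.min(0)[:2],q.max(0)[:2]] if len(q) else []))
E
```

```text
[0.5497 0.3503 0.1812] [ 0.0003  0.9979 -0.0001  0.0649] 0.30022018669949224
0.12 176 [0.5357 0.3182] [0.5937 0.3807]
0.132 20 [0.5457 0.351 ] [0.5616 0.36  ]
0.144 16 [0.5437 0.3479] [0.5618 0.3605]
0.156 9 [0.5411 0.3512] [0.56   0.3726]
0.168 25 [0.5425 0.3651] [0.5628 0.3785]
0.18 28 [0.54   0.3667] [0.56   0.3781]
0.192 4 [0.5445 0.3744] [0.5545 0.3764]
0.204 22 [0.5339 0.3704] [0.5597 0.3967]
0.216 18 [0.5304 0.3344] [0.5575 0.4007]
0.228 38 [0.5281 0.3312] [0.5595 0.4089]
0.24 37 [0.5237 0.3535] [0.5594 0.4102]
```

Call:
jog_arm:
  increments:
    - [0, 0, 0, 0, 0, 0, -0.5]
    - [0, 0, -0.001, 0, 0, 0, -0.56]
    - [0, 0, -0.002, 0, 0, 0, -0.62]
    - [0, 0, -0.004, 0, 0, 0, -0.68]
    - [0, 0, -0.006, 0, 0, 0, -1]
  grip_force: 20

```text
clock: 12.73
position: [0.5484, 0.3504, 0.1874]
ee_rot: [-0.0, 0.998, -0.0, 0.065]
ft_force: [0.4, -0.7, -0.4]
grip_width: 0.207
grasp_force: 20.5
```

Call:
jog_arm:
  increments:
    - [0, 0, -0.002, 0, 0, 0, -1]
    - [0, 0, -0.004, 0, 0, 0, -1]
    - [0, 0, -0.006, 0, 0, 0, -1]
    - [0, 0, -0.008, 0, 0, 0, -1]
    - [0, 0, -0.01, 0, 0, 0, -1]

```text
clock: 13.15
position: [0.5471, 0.3505, 0.1974]
ee_rot: [-0.0, 0.998, 0.0, 0.065]
ft_force: [0.3, -0.3, -0.9]
grip_width: 0.209
grasp_force: 20.5
```

Call:
jog_arm:
  increments:
    - [0, 0, 0, 0, 0, 0, -1]
    - [0, 0, 0, 0, 0, 0, -1]
    - [0, 0, 0, 0, 0, 0, -1]
    - [0, 0, 0, 0, 0, 0, -1]
  grip_force: 80

```text
clock: 13.48
position: [0.5472, 0.3506, 0.1972]
ee_rot: [-0.0, 0.998, 0.0, 0.065]
ft_force: [1.3, 0.1, -0.9]
grip_width: 0.193
grasp_force: 77.9
```

Call:
jog_arm:
  increments:
    - [0, 0, -0.03, 0, 0, 0, -1]
    - [0, 0, -0.06, 0, 0, 0, -1]
    - [0, 0, -0.09, 0, 0, 0, -1]
    - [0, 0, -0.12, 0, 0, 0, -1]
    - [0, 0, -0.15, 0, 0, 0, -1]

```text
clock: 13.9
position: [0.5271, 0.3504, 0.3472]
ee_rot: [-0.0, 0.998, -0.0, 0.065]
ft_force: [0.5, 0.6, -0.8]
grip_width: 0.19
grasp_force: 80.9
```

Call:
jog_arm:
  increments:
    - [0, 0, 0, 0, 0.05, 0, -1]
    - [0, 0, 0, 0, 0.1, 0, -1]
    - [0, 0, 0, 0, 0.13, 0, -1]
    - [0, 0, 0, 0, 0.13, 0, -1]
    - [0, 0, 0, 0, 0.13, 0, -1]

```text
clock: 14.32
position: [0.5279, 0.3504, 0.3453]
ee_rot: [0.0, 1.0, -0.0, 0.0]
ft_force: [-0.0, 0.1, -0.3]
grip_width: 0.197
grasp_force: 81.2
```

```bash
python3 - <<'E'
from h import *
cs,Ws=look("side","s5"); o=get_obs(); pos=o["position"]; print(pos,o["ee_rot"],o["grip_width"])
s,n,e,lo=brush(Ws,pos); print(s,n,e,lo)
w=Ws.reshape(-1,3); m=(np.hypot(w[:,0]-pos[0],w[:,1]-pos[1])<.06)&(w[:,2]<.35)&(w[:,2]>.14); p=w[m]
for z in np.arange(.15,.34,.012):
    q=p[abs(p[:,2]-z)<.005]; print(round(z,3),len(q),*( [q.min(0)[:2],q.max(0)[:2]] if len(q) else []))
g=cs["color"].astype(int)
a=cs["color"][150:300,240:400]; cv2.imwrite("pics/s5c.png",cv2.resize(a[:,:,::-1],None,fx=4,fy=4))
E
```

```text
[0.5276 0.3506 0.3455] [-0.0001  1.     -0.0001  0.0003] 0.19341831375566815
[ 0.5249  0.3644 -0.0541 -0.0048] 202 0.002719863072814358 0.17774483502640923
0.15 0
0.162 0
0.174 5 [0.5211 0.3495] [0.5287 0.3539]
0.186 15 [0.5163 0.3513] [0.5312 0.3605]
0.198 28 [0.5163 0.3527] [0.5338 0.3626]
0.21 29 [0.5165 0.3502] [0.5341 0.3601]
0.222 27 [0.5167 0.3522] [0.534  0.3605]
0.234 26 [0.5169 0.351 ] [0.5341 0.3616]
0.246 20 [0.5172 0.3502] [0.5317 0.3611]
0.258 28 [0.5174 0.3502] [0.5344 0.3603]
0.27 30 [0.5175 0.3491] [0.5345 0.3608]
0.282 30 [0.5178 0.3509] [0.5346 0.3613]
0.294 26 [0.5179 0.3499] [0.5347 0.3593]
0.306 32 [0.5182 0.3512] [0.5348 0.3607]
0.318 19 [0.518  0.3526] [0.5365 0.3663]
0.33 32 [0.5179 0.3608] [0.539  0.3729]
```

View pics/s5c.png

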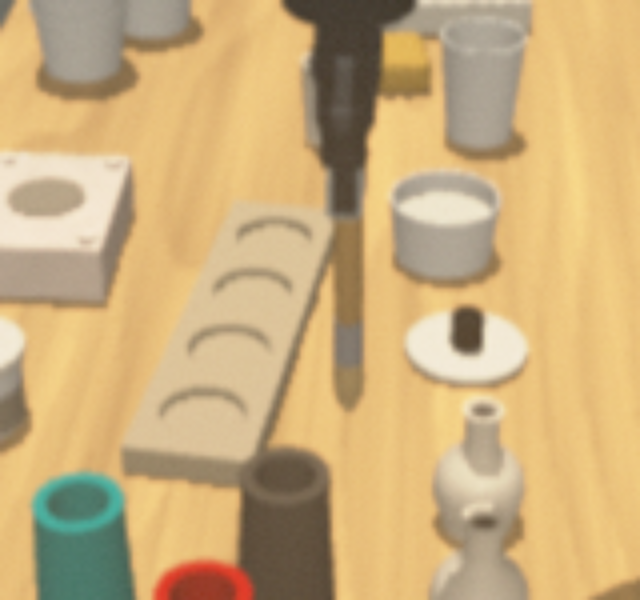

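The brush is vertical and gripped firmly, with the tip at crop (349,408).

Call:
jog_arm:
  increments:
    - [0.006, -0.03, 0, 0, 0, 0, -1]
    - [0.012, -0.065, 0, 0, 0, 0, -1]
    - [0.018, -0.1, 0, 0, 0, 0, -1]
    - [0.022, -0.13, 0, 0, 0, 0, -1]
    - [0.022, -0.16, 0, 0, 0, 0, -1]

```text
clock: 14.78
position: [0.5046, 0.1892, 0.3462]
ee_rot: [-0.001, 1.0, 0.0, 0.001]
ft_force: [1.2, -0.3, -0.7]
grip_width: 0.194
grasp_force: 81.2
```

Call:
jog_arm:
  increments:
    - [0.006, -0.035, 0, 0, 0, 0, -1]
    - [0.012, -0.07, 0, 0, 0, 0, -1]
    - [0.018, -0.1, 0, 0, 0, 0, -1]
    - [0.022, -0.13, 0, 0, 0, 0, -1]
    - [0.022, -0.16, 0, 0, 0, 0, -1]

```text
clock: 15.2
position: [0.4827, 0.0293, 0.3462]
ee_rot: [-0.001, 1.0, 0.0, 0.001]
ft_force: [0.2, -0.1, -1.1]
grip_width: 0.19
grasp_force: 81.2
```

Call:
jog_arm:
  increments:
    - [0.006, -0.035, 0.01, 0, 0, 0, -1]
    - [0.012, -0.07, 0.03, 0, 0, 0, -1]
    - [0.018, -0.1, 0.05, 0, 0, 0, -1]
    - [0.022, -0.13, 0.06, 0, 0, 0, -1]
    - [0.022, -0.16, 0.06, 0, 0, 0, -1]

```text
clock: 15.62
position: [0.4597, -0.1305, 0.2837]
ee_rot: [-0.0, 1.0, 0.0, -0.001]
ft_force: [0.5, 1.0, -0.7]
grip_width: 0.196
grasp_force: 81.2
```

Call:
jog_arm:
  increments:
    - [0, 0, 0, 0, 0, 0, -1]
    - [0, 0, 0, 0, 0, 0, -1]
    - [0, 0, 0, 0, 0, 0, -1]

```text
clock: 15.87
position: [0.4618, -0.1286, 0.286]
ee_rot: [-0.001, 1.0, 0.0, 0.0]
ft_force: [-0.5, -0.0, -1.3]
grip_width: 0.192
grasp_force: 81.2
```

```bash
python3 - <<'E'
from h import *
o=get_obs(); pos=o["position"]; print(pos,o["ee_rot"],o["grip_width"])
cs,Ws=look("side"); 
w=Ws.reshape(-1,3); m=(np.hypot(w[:,0]-pos[0],w[:,1]-pos[1])<.03)&(w[:,2]<pos[2]-.03)&(w[:,2]>.075); p=w[m]
print(np.sort(p[:,2])[:8])
for z in (.125,.15,.18,.22):
    q=p[abs(p[:,2]-z)<.005]; print(round(z,3),len(q),*( [q.min(0)[:2],q.max(0)[:2]] if len(q) else []))
# tip z from colour image s5: tip at pos (.5258,.3503)
I=cv2.imread("pics/s5.png")
for z in (.168,.172,.176): 
    X=cs["R"]@np.array([.5258,.3503,z])+cs["t"]; k=cs["K"]; print(z,k[0,0]*X[0]/X[2]+k[0,2],k[1,1]*X[1]/X[2]+k[1,2])
print(I[244:258,327])
c,W=look("top")
for n,b in dict(vA=(175,215,220,262,.088,.12),vB=(222,256,225,262,.088,.12)).items():
    p=box(W,*b); print(n,len(p),circ(p) if len(p) else 0)
E
```

```text
[ 0.4618 -0.1286  0.286 ] [-0.0006  1.      0.0002  0.0004] 0.19199159334765023
[0.1157 0.1207 0.1215 0.1228 0.124  0.125  0.1252 0.1264]
0.125 10 [ 0.4527 -0.1276] [ 0.4668 -0.1175]
0.15 15 [ 0.4502 -0.1294] [ 0.4677 -0.1178]
0.18 17 [ 0.4517 -0.1319] [ 0.469  -0.1182]
0.22 15 [ 0.4536 -0.1288] [ 0.4672 -0.1169]
0.168 326.1167504353412 253.46824267333744
0.172 326.1362284362114 252.18540569067778
0.176 326.1557789155717 250.89779521569935
[[ 91 134 160]
 [ 92 135 161]
 [ 89 133 158]
 [ 87 129 155]
 [ 89 130 156]
 [ 84 125 153]
 [ 85 125 149]
 [ 87 129 155]
 [ 95 144 180]
 [114 173 216]
 [117 183 226]
 [118 184 227]
 [121 186 228]
 [118 185 227]]
vA 90 (array([0.435 , 0.3607]), 0.0146)
vB 91 (array([0.4341, 0.243 ]), 0.0143)
```

Call:
jog_arm:
  increments:
    - [0, 0, 0.03, 0, 0, 0, -1]
    - [0, 0, 0.06, 0, 0, 0, -1]
    - [0, 0, 0.08, 0, 0, 0, -1]
    - [0, 0, 0.093, 0, 0, 0, -1]
    - [0, 0, 0.093, 0, 0, 0, -1]

```text
clock: 16.38
position: [0.4605, -0.1281, 0.1904]
ee_rot: [-0.001, 1.0, 0.0, -0.002]
ft_force: [0.9, -0.5, -0.9]
grip_width: 0.193
grasp_force: 81.2
```

Call:
jog_arm:
  increments:
    - [0, 0, 0, 0, 0, 0, -1]
    - [0, 0, 0, 0, 0, 0, -1]
    - [0, 0, 0, 0, 0, 0, -1]

```text
clock: 16.63
position: [0.4625, -0.1293, 0.1941]
ee_rot: [-0.0, 1.0, 0.0, 0.001]
ft_force: [-0.4, 0.5, -0.6]
grip_width: 0.196
grasp_force: 81.2
```

Call:
jog_arm:
  increments:
    - [0, 0, -0.02, 0, 0, 0, -1]
    - [0, 0, -0.05, 0, 0, 0, -1]
    - [0, 0, -0.08, 0, 0, 0, -1]
    - [0, 0, -0.093, 0, 0, 0, -1]
    - [0, 0, -0.093, 0, 0, 0, -1]

```text
clock: 17.05
position: [0.4634, -0.1298, 0.2901]
ee_rot: [-0.0, 1.0, 0.0, 0.003]
ft_force: [0.6, -0.2, -0.9]
grip_width: 0.197
grasp_force: 81.2
```

Call:
jog_arm:
  increments:
    - [-0.018, 0.028, 0, 0, 0, 0, -1]
    - [-0.036, 0.056, 0, 0, 0, 0, -1]
    - [-0.055, 0.085, 0, 0, 0, 0, -1]
    - [-0.074, 0.114, 0, 0, 0, 0, -1]
    - [-0.092, 0.143, 0, 0, 0, 0, -1]

```text
clock: 17.47
position: [0.5544, 0.0152, 0.2857]
ee_rot: [-0.0, 1.0, 0.0, 0.0]
ft_force: [-0.5, -0.2, -1.2]
grip_width: 0.192
grasp_force: 81.2
```

Call:
jog_arm:
  increments:
    - [-0.018, 0.028, 0, 0, 0, 0, -1]
    - [-0.036, 0.056, 0, 0, 0, 0, -1]
    - [-0.055, 0.085, 0, 0, 0, 0, -1]
    - [-0.074, 0.114, 0, 0, 0, 0, -1]
    - [-0.093, 0.143, 0, 0, 0, 0, -1]

```text
clock: 17.88
position: [0.6473, 0.1583, 0.2855]
ee_rot: [-0.0, 1.0, 0.0, -0.0]
ft_force: [0.5, -0.3, -0.3]
grip_width: 0.197
grasp_force: 81.2
```

Call:
jog_arm:
  increments:
    - [0, 0, 0, 0, 0, 0, -1]
    - [0, 0, 0.03, 0, 0, 0, -1]
    - [0, 0, 0.06, 0, 0, 0, -1]
    - [0, 0, 0.07, 0, 0, 0, -1]
    - [0, 0, 0.08, 0, 0, 0, -1]

```text
clock: 18.3
position: [0.646, 0.1565, 0.2043]
ee_rot: [-0.0, 1.0, -0.0, -0.001]
ft_force: [-0.5, -0.1, 0.7]
grip_width: 0.191
grasp_force: 81.2
```

Call:
jog_arm:
  increments:
    - [0, 0, 0.004, 0, 0, 0, -1]
    - [0, 0, 0.007, 0, 0, 0, -1]
    - [0, 0, 0.01, 0, 0, 0, -1]
    - [0, 0, 0.01, 0, 0, 0, -1]
    - [0, 0, 0.01, 0, 0, 0, -1]

```text
clock: 18.72
position: [0.647, 0.1566, 0.1968]
ee_rot: [-0.0, 1.0, 0.0, 0.001]
ft_force: [0.1, 0.1, -0.5]
grip_width: 0.192
grasp_force: 81.2
```

```bash
python3 - <<'E'
from h import *
o=get_obs(); pos=o["position"]; print(pos,o["ft_force"],o["grip_width"])
cs,Ws=look("side"); a=cs["color"][180:280,240:360]; cv2.imwrite("pics/w1.png",cv2.resize(a[:,:,::-1],None,fx=5,fy=5))
w=Ws.reshape(-1,3); m=(np.hypot(w[:,0]-pos[0],w[:,1]-pos[1])<.03)&(w[:,2]<pos[2]-.03)&(w[:,2]>.035); p=w[m]
for z in (.045,.07,.1,.13):
    q=p[abs(p[:,2]-z)<.005]; print(round(z,3),len(q),*( [q.min(0)[:2],q.max(0)[:2]] if len(q) else []))
E
```

```text
[0.647  0.1566 0.1968] [ 0.1036  0.1228 -0.4731] 0.1923560420426222
0.045 11 [0.6352 0.1591] [0.6509 0.1662]
0.07 18 [0.6349 0.1579] [0.6533 0.1674]
0.1 17 [0.6367 0.1596] [0.6521 0.1659]
0.13 15 [0.6362 0.1573] [0.6508 0.1658]
```

View pics/w1.png

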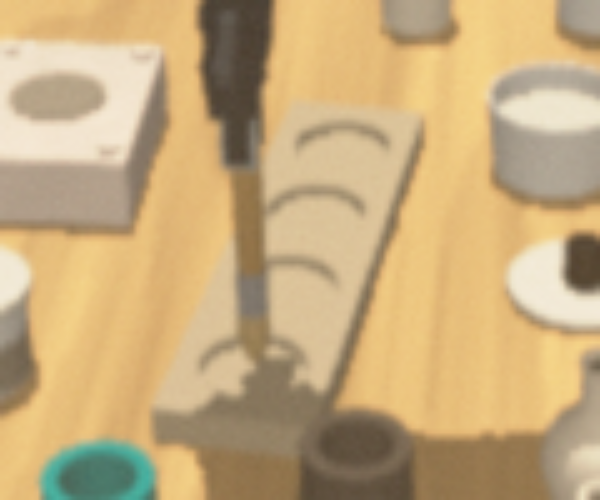

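The tip at crop (258,362) sits in the middle of well 1, just above the floor. Creeping down now.

Call:
jog_arm:
  increments:
    - [0, 0, 0.001, 0, 0, 0, -1]
    - [0, 0, 0.002, 0, 0, 0, -1]
    - [0, 0, 0.003, 0, 0, 0, -1]
    - [0, 0, 0.004, 0, 0, 0, -1]

```text
clock: 19.1
position: [0.6467, 0.1566, 0.1918]
ee_rot: [-0.0, 1.0, 0.0, 0.0]
ft_force: [-0.7, -0.1, -0.9]
grip_width: 0.195
grasp_force: 81.2
```

Call:
jog_arm:
  increments:
    - [0, 0, 0.001, 0, 0, 0, -1]
    - [0, 0, 0.001, 0, 0, 0, -1]
    - [0, 0, 0.001, 0, 0, 0, -1]

```text
clock: 19.35
position: [0.6466, 0.1565, 0.1908]
ee_rot: [-0.0, 1.0, 0.0, -0.0]
ft_force: [0.3, -0.5, -0.0]
grip_width: 0.196
grasp_force: 81.2
```

Call:
jog_arm:
  increments:
    - [0, 0, 0.001, 0, 0, 0, -1]
    - [0, 0, 0.001, 0, 0, 0, -1]

```text
clock: 19.52
position: [0.6467, 0.1565, 0.1898]
ee_rot: [-0.0, 1.0, 0.0, -0.0]
ft_force: [0.0, 0.3, -1.2]
grip_width: 0.191
grasp_force: 81.2
```

Call:
jog_arm:
  increments:
    - [0, 0, 0.001, 0, 0, 0, -1]
    - [0, 0, 0.001, 0, 0, 0, -1]
    - [0, 0, 0.001, 0, 0, 0, -1]

```text
clock: 19.77
position: [0.6467, 0.1566, 0.1888]
ee_rot: [-0.0, 1.0, 0.0, -0.0]
ft_force: [-0.5, -0.8, -0.2]
grip_width: 0.193
grasp_force: 81.2
```

Call:
jog_arm:
  increments:
    - [0, 0, 0.001, 0, 0, 0, -1]
    - [0, 0, 0.001, 0, 0, 0, -1]
    - [0, 0, 0.001, 0, 0, 0, -1]

```text
clock: 20.02
position: [0.6466, 0.1565, 0.1878]
ee_rot: [-0.0, 1.0, 0.0, -0.0]
ft_force: [-0.5, -0.4, -1.6]
grip_width: 0.191
grasp_force: 81.2
```

Call:
jog_arm:
  increments:
    - [0, 0, 0.001, 0, 0, 0, -1]
    - [0, 0, 0.001, 0, 0, 0, -1]
    - [0, 0, 0.001, 0, 0, 0, -1]

```text
clock: 20.27
position: [0.6467, 0.1565, 0.1868]
ee_rot: [-0.0, 1.0, 0.0, -0.0]
ft_force: [-0.6, 1.0, -0.0]
grip_width: 0.195
grasp_force: 81.2
```

Call:
jog_arm:
  increments:
    - [0, 0, 0.001, 0, 0, 0, -1]
    - [0, 0, 0.001, 0, 0, 0, -1]
    - [0, 0, 0.001, 0, 0, 0, -1]

```text
clock: 20.52
position: [0.6468, 0.1566, 0.1862]
ee_rot: [-0.0, 1.0, 0.0, 0.0]
ft_force: [-0.2, 0.8, 1.5]
grip_width: 0.195
grasp_force: 81.3
```

Call:
jog_arm:
  increments:
    - [0, 0, 0.001, 0, 0, 0, -1]
    - [0, 0, 0.001, 0, 0, 0, -1]
    - [0, 0, 0.001, 0, 0, 0, -1]

```text
clock: 20.77
position: [0.6472, 0.1566, 0.1859]
ee_rot: [-0.0, 1.0, 0.0, 0.001]
ft_force: [-1.2, -0.0, 6.1]
grip_width: 0.193
grasp_force: 82.1
```

Call:
jog_arm:
  increments:
    - [0, 0, -0.01, 0, 0, 0, -1]
    - [0, 0, -0.04, 0, 0, 0, -1]
    - [0, 0, -0.07, 0, 0, 0, -1]
    - [0, 0, -0.1, 0, 0, 0, -1]
    - [0, 0, -0.101, 0, 0, 0, -1]

```text
clock: 21.18
position: [0.6485, 0.1566, 0.293]
ee_rot: [-0.0, 1.0, 0.001, 0.004]
ft_force: [1.9, -0.3, 0.3]
grip_width: 0.192
grasp_force: 81.8
```

Call:
jog_arm:
  increments:
    - [0.018, -0.028, 0, 0, 0, 0, -1]
    - [0.036, -0.056, 0, 0, 0, 0, -1]
    - [0.055, -0.085, 0, 0, 0, 0, -1]
    - [0.074, -0.114, 0, 0, 0, 0, -1]
    - [0.092, -0.143, 0, 0, 0, 0, -1]

```text
clock: 21.6
position: [0.5535, 0.0122, 0.286]
ee_rot: [-0.0, 1.0, 0.0, 0.0]
ft_force: [-0.2, -0.5, 0.9]
grip_width: 0.195
grasp_force: 81.7
```

Call:
jog_arm:
  increments:
    - [0.02, -0.03, 0, 0, 0, 0, -1]
    - [0.04, -0.06, 0, 0, 0, 0, -1]
    - [0.06, -0.09, 0, 0, 0, 0, -1]
    - [0.08, -0.12, 0, 0, 0, 0, -1]
    - [0.093, -0.143, 0, 0, 0, 0, -1]

```text
clock: 22.02
position: [0.4597, -0.1322, 0.2863]
ee_rot: [0.001, 1.0, 0.0, 0.0]
ft_force: [0.0, -0.4, -1.0]
grip_width: 0.199
grasp_force: 81.7
```

Call:
jog_arm:
  increments:
    - [0, 0, 0, 0, 0, 0, -1]
    - [0, 0, 0.03, 0, 0, 0, -1]
    - [0, 0, 0.06, 0, 0, 0, -1]
    - [0, 0, 0.085, 0, 0, 0, -1]
    - [0, 0, 0.098, 0, 0, 0, -1]

```text
clock: 22.43
position: [0.4605, -0.1291, 0.1854]
ee_rot: [-0.0, 1.0, 0.0, -0.001]
ft_force: [-0.7, 0.6, -0.5]
grip_width: 0.195
grasp_force: 81.7
```

Call:
jog_arm:
  increments:
    - [0, 0, 0, 0, 0, 0, -1]
    - [0, 0, 0, 0, 0, 0, -1]
    - [0, 0, 0, 0, 0, 0, -1]

```text
clock: 22.68
position: [0.4624, -0.1296, 0.1891]
ee_rot: [-0.0, 1.0, -0.0, 0.001]
ft_force: [-0.3, 0.4, -0.9]
grip_width: 0.194
grasp_force: 81.7
```

Call:
jog_arm:
  increments:
    - [0, 0, -0.02, 0, 0, 0, -1]
    - [0, 0, -0.05, 0, 0, 0, -1]
    - [0, 0, -0.08, 0, 0, 0, -1]
    - [0, 0, -0.098, 0, 0, 0, -1]
    - [0, 0, -0.098, 0, 0, 0, -1]

```text
clock: 23.1
position: [0.4638, -0.13, 0.2913]
ee_rot: [0.0, 1.0, 0.0, 0.004]
ft_force: [0.2, 0.3, -0.3]
grip_width: 0.197
grasp_force: 81.7
```

Call:
jog_arm:
  increments:
    - [-0.018, 0.02, 0, 0, 0, 0, -1]
    - [-0.036, 0.04, 0, 0, 0, 0, -1]
    - [-0.054, 0.06, 0, 0, 0, 0, -1]
    - [-0.072, 0.08, 0, 0, 0, 0, -1]
    - [-0.0875, 0.0985, 0, 0, 0, 0, -1]

```text
clock: 23.52
position: [0.5504, -0.0295, 0.2864]
ee_rot: [-0.0, 1.0, 0.0, 0.001]
ft_force: [-0.6, 0.4, -0.4]
grip_width: 0.191
grasp_force: 81.7
```

Call:
jog_arm:
  increments:
    - [-0.018, 0.02, 0, 0, 0, 0, -1]
    - [-0.036, 0.04, 0, 0, 0, 0, -1]
    - [-0.054, 0.06, 0, 0, 0, 0, -1]
    - [-0.072, 0.08, 0, 0, 0, 0, -1]
    - [-0.0875, 0.0985, 0, 0, 0, 0, -1]

```text
clock: 23.93
position: [0.6378, 0.0692, 0.2863]
ee_rot: [-0.001, 1.0, 0.0, 0.0]
ft_force: [-0.4, 0.2, -0.4]
grip_width: 0.198
grasp_force: 81.7
```

Call:
jog_arm:
  increments:
    - [0, 0, 0.03, 0, 0, 0, -1]
    - [0, 0, 0.06, 0, 0, 0, -1]
    - [0, 0, 0.08, 0, 0, 0, -1]
    - [0, 0, 0.09, 0, 0, 0, -1]
    - [0, 0, 0.09, 0, 0, 0, -1]

```text
clock: 24.35
position: [0.6358, 0.0677, 0.194]
ee_rot: [-0.0, 1.0, -0.0, -0.002]
ft_force: [0.1, -1.1, -0.6]
grip_width: 0.193
grasp_force: 81.7
```

Call:
jog_arm:
  increments:
    - [0, 0, 0.003, 0, 0, 0, -1]
    - [0, 0, 0.006, 0, 0, 0, -1]
    - [0, 0, 0.008, 0, 0, 0, -1]
    - [0, 0, 0.01, 0, 0, 0, -1]
    - [0, 0, 0.011, 0, 0, 0, -1]

```text
clock: 24.77
position: [0.6373, 0.0676, 0.1859]
ee_rot: [-0.0, 1.0, 0.0, 0.001]
ft_force: [-0.4, -0.1, 7.8]
grip_width: 0.195
grasp_force: 81.7
```

Call:
jog_arm:
  increments:
    - [0, 0, 0, 0, 0, 0, -1]
    - [0, 0, 0, 0, 0, 0, -1]

```text
clock: 24.93
position: [0.6373, 0.0676, 0.186]
ee_rot: [-0.0, 1.0, 0.0, 0.001]
ft_force: [-0.7, 0.8, 5.9]
grip_width: 0.191
grasp_force: 81.7
```

Call:
jog_arm:
  increments:
    - [0, 0, -0.01, 0, 0, 0, -1]
    - [0, 0, -0.04, 0, 0, 0, -1]
    - [0, 0, -0.07, 0, 0, 0, -1]
    - [0, 0, -0.1, 0, 0, 0, -1]
    - [0, 0, -0.101, 0, 0, 0, -1]

```text
clock: 25.35
position: [0.6385, 0.0673, 0.2929]
ee_rot: [0.0, 1.0, 0.001, 0.004]
ft_force: [1.4, 0.3, -1.0]
grip_width: 0.193
grasp_force: 81.7
```

Call:
jog_arm:
  increments:
    - [0.018, -0.02, 0, 0, 0, 0, -1]
    - [0.036, -0.04, 0, 0, 0, 0, -1]
    - [0.054, -0.06, 0, 0, 0, 0, -1]
    - [0.072, -0.08, 0, 0, 0, 0, -1]
    - [0.0875, -0.0985, 0, 0, 0, 0, -1]

```text
clock: 25.77
position: [0.5479, -0.0323, 0.2862]
ee_rot: [0.0, 1.0, 0.0, -0.0]
ft_force: [0.6, -0.2, -0.3]
grip_width: 0.192
grasp_force: 81.7
```

Call:
jog_arm:
  increments:
    - [0.018, -0.02, 0, 0, 0, 0, -1]
    - [0.036, -0.04, 0, 0, 0, 0, -1]
    - [0.06, -0.065, 0, 0, 0, 0, -1]
    - [0.08, -0.09, 0, 0, 0, 0, -1]
    - [0.0875, -0.0985, 0, 0, 0, 0, -1]

```text
clock: 26.18
position: [0.459, -0.1336, 0.2865]
ee_rot: [0.002, 1.0, 0.0, 0.0]
ft_force: [0.1, -0.5, -0.3]
grip_width: 0.193
grasp_force: 81.7
```

Call:
jog_arm:
  increments:
    - [0, 0, 0, 0, 0, 0, -1]
    - [0, 0, 0.03, 0, 0, 0, -1]
    - [0, 0, 0.06, 0, 0, 0, -1]
    - [0, 0, 0.085, 0, 0, 0, -1]
    - [0, 0, 0.098, 0, 0, 0, -1]

```text
clock: 26.6
position: [0.461, -0.1283, 0.1852]
ee_rot: [-0.001, 1.0, 0.0, -0.002]
ft_force: [-0.6, -0.0, 0.2]
grip_width: 0.194
grasp_force: 81.7
```

Call:
jog_arm:
  increments:
    - [0, 0, 0, 0, 0, 0, -1]
    - [0, 0, 0, 0, 0, 0, -1]
    - [0, 0, 0, 0, 0, 0, -1]

```text
clock: 26.85
position: [0.4627, -0.1292, 0.1891]
ee_rot: [-0.0, 1.0, -0.0, 0.001]
ft_force: [-0.5, -0.2, -0.8]
grip_width: 0.195
grasp_force: 81.7
```

Call:
jog_arm:
  increments:
    - [0, 0, -0.02, 0, 0, 0, -1]
    - [0, 0, -0.05, 0, 0, 0, -1]
    - [0, 0, -0.08, 0, 0, 0, -1]
    - [0, 0, -0.098, 0, 0, 0, -1]
    - [0, 0, -0.098, 0, 0, 0, -1]

```text
clock: 27.27
position: [0.4639, -0.1299, 0.2913]
ee_rot: [-0.0, 1.0, 0.0, 0.004]
ft_force: [0.8, 0.4, -0.2]
grip_width: 0.194
grasp_force: 81.7
```

Call:
jog_arm:
  increments:
    - [-0.03, 0.02, 0, 0, 0, 0, -1]
    - [-0.06, 0.04, 0, 0, 0, 0, -1]
    - [-0.09, 0.06, 0, 0, 0, 0, -1]
    - [-0.12, 0.08, 0, 0, 0, 0, -1]
    - [-0.15, 0.1, 0, 0, 0, 0, -1]

```text
clock: 27.68
position: [0.6134, -0.0279, 0.2864]
ee_rot: [-0.0, 1.0, 0.0, 0.001]
ft_force: [0.4, -1.0, -0.5]
grip_width: 0.192
grasp_force: 81.6
```

Call:
jog_arm:
  increments:
    - [-0.014, 0.0075, 0.01, 0, 0, 0, -1]
    - [-0.014, 0.0075, 0.04, 0, 0, 0, -1]
    - [-0.014, 0.0075, 0.07, 0, 0, 0, -1]
    - [-0.014, 0.0075, 0.09, 0, 0, 0, -1]
    - [-0.014, 0.0075, 0.09, 0, 0, 0, -1]

```text
clock: 28.1
position: [0.6238, -0.0213, 0.1916]
ee_rot: [-0.0, 1.0, -0.0, -0.003]
ft_force: [-1.0, -0.2, -1.1]
grip_width: 0.194
grasp_force: 81.6
```

Call:
jog_arm:
  increments:
    - [0, 0, 0.003, 0, 0, 0, -1]
    - [0, 0, 0.006, 0, 0, 0, -1]
    - [0, 0, 0.008, 0, 0, 0, -1]
    - [0, 0, 0.01, 0, 0, 0, -1]
    - [0, 0, 0.011, 0, 0, 0, -1]

```text
clock: 28.52
position: [0.6263, -0.0219, 0.1859]
ee_rot: [-0.0, 1.0, 0.0, 0.001]
ft_force: [0.2, -0.2, 8.4]
grip_width: 0.19
grasp_force: 81.7
```

Call:
jog_arm:
  increments:
    - [0, 0, 0, 0, 0, 0, -1]
    - [0, 0, 0, 0, 0, 0, -1]

```text
clock: 28.68
position: [0.6263, -0.022, 0.186]
ee_rot: [-0.0, 1.0, 0.0, 0.001]
ft_force: [-0.6, 0.1, 5.3]
grip_width: 0.189
grasp_force: 81.7
```

Call:
jog_arm:
  increments:
    - [0, 0, -0.01, 0, 0, 0, -1]
    - [0, 0, -0.04, 0, 0, 0, -1]
    - [0, 0, -0.07, 0, 0, 0, -1]
    - [0, 0, -0.1, 0, 0, 0, -1]
    - [0, 0, -0.101, 0, 0, 0, -1]

```text
clock: 29.1
position: [0.6275, -0.0225, 0.2926]
ee_rot: [0.0, 1.0, 0.0, 0.004]
ft_force: [1.1, -0.9, 1.3]
grip_width: 0.193
grasp_force: 81.6
```

Call:
jog_arm:
  increments:
    - [0.03, -0.02, 0, 0, 0, 0, -1]
    - [0.06, -0.04, 0, 0, 0, 0, -1]
    - [0.09, -0.06, 0, 0, 0, 0, -1]
    - [0.12, -0.08, 0, 0, 0, 0, -1]
    - [0.15, -0.1, 0, 0, 0, 0, -1]

```text
clock: 29.52
position: [0.4741, -0.1229, 0.2859]
ee_rot: [-0.0, 1.0, 0.0, -0.0]
ft_force: [0.4, 0.3, -0.4]
grip_width: 0.197
grasp_force: 81.6
```

Call:
jog_arm:
  increments:
    - [0.014, -0.0075, 0, 0, 0, 0, -1]
    - [0.014, -0.0075, 0.03, 0, 0, 0, -1]
    - [0.014, -0.0075, 0.06, 0, 0, 0, -1]
    - [0.014, -0.0075, 0.085, 0, 0, 0, -1]
    - [0.014, -0.0075, 0.098, 0, 0, 0, -1]

```text
clock: 29.93
position: [0.4602, -0.1294, 0.1855]
ee_rot: [0.0, 1.0, 0.0, -0.001]
ft_force: [-0.1, 0.7, -0.8]
grip_width: 0.197
grasp_force: 81.6
```

Call:
jog_arm:
  increments:
    - [0, 0, 0, 0, 0, 0, -1]
    - [0, 0, 0, 0, 0, 0, -1]
    - [0, 0, 0, 0, 0, 0, -1]

```text
clock: 30.18
position: [0.4624, -0.1297, 0.1891]
ee_rot: [-0.0, 1.0, -0.0, 0.001]
ft_force: [0.3, -1.0, 0.1]
grip_width: 0.193
grasp_force: 81.6
```

Call:
jog_arm:
  increments:
    - [0, 0, -0.02, 0, 0, 0, -1]
    - [0, 0, -0.05, 0, 0, 0, -1]
    - [0, 0, -0.08, 0, 0, 0, -1]
    - [0, 0, -0.098, 0, 0, 0, -1]
    - [0, 0, -0.098, 0, 0, 0, -1]

```text
clock: 30.6
position: [0.4637, -0.1301, 0.2913]
ee_rot: [0.0, 1.0, 0.0, 0.004]
ft_force: [0.2, -0.6, -0.8]
grip_width: 0.194
grasp_force: 81.6
```

Call:
jog_arm:
  increments:
    - [-0.03, 0.004, 0, 0, 0, 0, -1]
    - [-0.06, 0.008, 0, 0, 0, 0, -1]
    - [-0.09, 0.012, 0, 0, 0, 0, -1]
    - [-0.12, 0.015, 0, 0, 0, 0, -1]
    - [-0.154, 0.018, 0, 0, 0, 0, -1]

```text
clock: 31.02
position: [0.6171, -0.111, 0.2865]
ee_rot: [-0.001, 1.0, 0.0, 0.001]
ft_force: [0.4, -0.7, 0.4]
grip_width: 0.19
grasp_force: 81.5
```

Call:
jog_arm:
  increments:
    - [0, 0, 0.01, 0, 0, 0, -1]
    - [0, 0, 0.04, 0, 0, 0, -1]
    - [0, 0, 0.07, 0, 0, 0, -1]
    - [0, 0, 0.09, 0, 0, 0, -1]
    - [0, 0, 0.09, 0, 0, 0, -1]

```text
clock: 31.43
position: [0.6138, -0.1108, 0.1918]
ee_rot: [-0.0, 1.0, 0.0, -0.003]
ft_force: [-1.2, -0.5, -1.4]
grip_width: 0.192
grasp_force: 81.4
```

Call:
jog_arm:
  increments:
    - [0, 0, 0.003, 0, 0, 0, -1]
    - [0, 0, 0.006, 0, 0, 0, -1]
    - [0, 0, 0.008, 0, 0, 0, -1]
    - [0, 0, 0.01, 0, 0, 0, -1]
    - [0, 0, 0.011, 0, 0, 0, -1]

```text
clock: 31.85
position: [0.6163, -0.1115, 0.1859]
ee_rot: [-0.0, 1.0, 0.0, 0.001]
ft_force: [-0.7, -0.8, 8.7]
grip_width: 0.197
grasp_force: 81.6
```

Call:
jog_arm:
  increments:
    - [0, 0, 0, 0, 0, 0, -1]
    - [0, 0, 0, 0, 0, 0, -1]

```text
clock: 32.02
position: [0.6163, -0.1115, 0.186]
ee_rot: [-0.0, 1.0, 0.0, 0.001]
ft_force: [-0.7, -0.6, 4.9]
grip_width: 0.194
grasp_force: 81.6
```

```bash
python3 - <<'E'
from h import *
o=get_obs(); pos=o["position"]; print(pos,o["ft_force"],o["clock"])
cs,Ws=look("side")
w=Ws.reshape(-1,3); m=(np.hypot(w[:,0]-pos[0],w[:,1]-pos[1])<.03)&(w[:,2]<pos[2]-.03)&(w[:,2]>.035); p=w[m]
for z in (.045,.07,.1,.13):
    q=p[abs(p[:,2]-z)<.005]; print(round(z,3),len(q),*( [q.min(0)[:2],q.max(0)[:2]] if len(q) else []))
c,W=look("top")
for n,b in dict(rinse=(435,490,230,280,.1,.12),vA=(175,215,220,262,.088,.12),vB=(222,256,225,262,.088,.12),pot=(180,225,175,215,.11,.128)).items():
    p=box(W,*b); print(n,len(p),circ(p) if len(p) else 0)
p=box(Ws,345,385,150,190,.1,.12);print("rinse side",len(p),circ(p))
E
```

```text
[ 0.6163 -0.1115  0.186 ] [-0.7289 -0.5525  4.8807] 32.0167
0.045 10 [ 0.6059 -0.1109] [ 0.6208 -0.0943]
0.07 14 [ 0.6056 -0.111 ] [ 0.6204 -0.0975]
0.1 12 [ 0.6059 -0.1099] [ 0.6197 -0.0976]
0.13 16 [ 0.6057 -0.116 ] [ 0.6234 -0.0982]
rinse 169 (array([ 0.4239, -0.3703]), 0.0436)
vA 91 (array([0.4354, 0.3609]), 0.0143)
vB 89 (array([0.4339, 0.2429]), 0.0145)
pot 228 (array([0.5635, 0.3496]), 0.0304)
rinse side 114 (array([ 0.4261, -0.3683]), 0.0478)
```

Call:
jog_arm:
  increments:
    - [0, 0, -0.01, 0, 0, 0, -1]
    - [0, 0, -0.04, 0, 0, 0, -1]
    - [0, 0, -0.08, 0, 0, 0, -1]
    - [0, 0, -0.12, 0, 0, 0, -1]
    - [0, 0, -0.145, 0, 0, 0, -1]

```text
clock: 32.53
position: [0.6159, -0.112, 0.3347]
ee_rot: [0.0, 1.0, -0.0, 0.002]
ft_force: [0.0, 0.3, 0.0]
grip_width: 0.191
grasp_force: 81.5
```

Call:
jog_arm:
  increments:
    - [0.02, -0.025, 0, 0, 0, 0, -1]
    - [0.04, -0.05, 0, 0, 0, 0, -1]
    - [0.06, -0.08, 0, 0, 0, 0, -1]
    - [0.08, -0.11, 0, 0, 0, 0, -1]
    - [0.1, -0.14, 0, 0, 0, 0, -1]

```text
clock: 32.95
position: [0.5144, -0.2527, 0.3304]
ee_rot: [-0.0, 1.0, 0.0, 0.0]
ft_force: [1.4, -0.9, -0.1]
grip_width: 0.19
grasp_force: 81.5
```

Call:
jog_arm:
  increments:
    - [0.02, -0.025, 0, 0, 0, 0, -1]
    - [0.04, -0.05, 0, 0, 0, 0, -1]
    - [0.06, -0.08, 0, 0, 0, 0, -1]
    - [0.08, -0.11, 0, 0, 0, 0, -1]
    - [0.089, -0.1195, 0, 0, 0, 0, -1]

```text
clock: 33.37
position: [0.4225, -0.3756, 0.3308]
ee_rot: [0.003, 1.0, -0.001, -0.0]
ft_force: [-0.3, -1.3, -0.4]
grip_width: 0.195
grasp_force: 81.5
```

Call:
jog_arm:
  increments:
    - [0, 0, 0, 0, 0, 0, -1]
    - [0, 0, 0, 0, 0, 0, -1]
    - [0, 0, 0, 0, 0, 0, -1]

```text
clock: 33.62
position: [0.4278, -0.3698, 0.3299]
ee_rot: [-0.001, 1.0, 0.0, 0.0]
ft_force: [0.2, 0.0, -1.6]
grip_width: 0.189
grasp_force: 81.5
```

```bash
python3 - <<'E'
from h import *
o=get_obs(); pos=o["position"]; print(pos,o["ft_force"],o["joint_pos"])
cs,Ws=look("side","r1"); a=cs["color"][100:220,300:420]; cv2.imwrite("pics/r1c.png",cv2.resize(a[:,:,::-1],None,fx=5,fy=5))
c,W=look("top"); p=box(W,435,490,230,280,.1,.12);print(len(p),circ(p) if len(p) else 0)
E
```

```text
[ 0.4278 -0.3698  0.3299] [ 0.1919  0.0452 -1.5774] [-0.0461  0.2     0.7988  1.5402 -0.1444  1.4625  2.3311]
129 (array([ 0.4238, -0.3696]), 0.0429)
```

View pics/r1c.png

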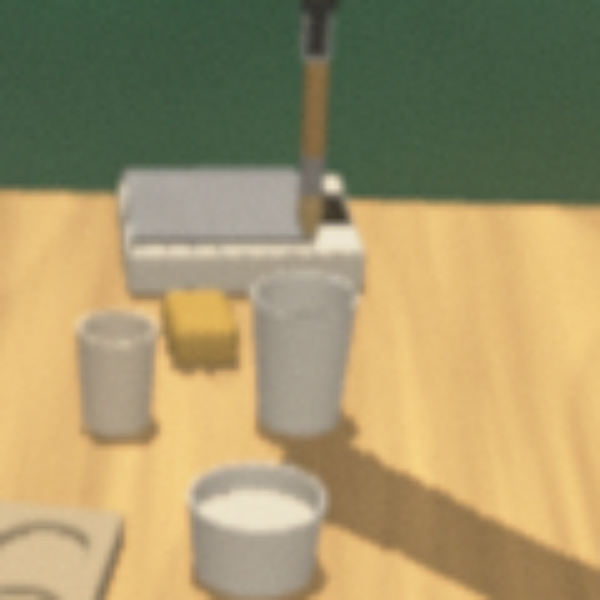

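The tip at crop (312,238) hangs over the mouth of the rinse tub. Dip, then back to the pot.

Call:
jog_arm:
  increments:
    - [0, 0, 0.03, 0, 0, 0, -1]
    - [0, 0, 0.06, 0, 0, 0, -1]
    - [0, 0, 0.09, 0, 0, 0, -1]
    - [0, 0, 0.12, 0, 0, 0, -1]
    - [0, 0, 0.12, 0, 0, 0, -1]

```text
clock: 34.13
position: [0.4257, -0.3679, 0.2046]
ee_rot: [-0.001, 1.0, 0.002, -0.003]
ft_force: [-0.3, 0.5, -1.7]
grip_width: 0.195
grasp_force: 81.5
```

Call:
jog_arm:
  increments:
    - [0, 0, 0, 0, 0, 0, -1]
    - [0, 0, 0, 0, 0, 0, -1]
    - [0, 0, 0, 0, 0, 0, -1]
    - [0, 0, 0, 0, 0, 0, -1]
    - [0, 0, 0, 0, 0, 0, -1]

```text
clock: 34.55
position: [0.4273, -0.3713, 0.2111]
ee_rot: [-0.0, 1.0, -0.0, 0.001]
ft_force: [-0.8, -0.7, -0.5]
grip_width: 0.197
grasp_force: 81.5
```

Call:
jog_arm:
  increments:
    - [0, 0, -0.03, 0, 0, 0, -1]
    - [0, 0, -0.06, 0, 0, 0, -1]
    - [0, 0, -0.09, 0, 0, 0, -1]
    - [0, 0, -0.12, 0, 0, 0, -1]
    - [0, 0, -0.12, 0, 0, 0, -1]

```text
clock: 34.97
position: [0.4279, -0.3726, 0.3362]
ee_rot: [0.0, 1.0, -0.002, 0.004]
ft_force: [-0.6, -1.7, 0.2]
grip_width: 0.194
grasp_force: 81.5
```

Call:
jog_arm:
  increments:
    - [-0.005, 0.025, 0, 0, 0, 0, -1]
    - [-0.01, 0.05, 0, 0, 0, 0, -1]
    - [-0.016, 0.08, 0, 0, 0, 0, -1]
    - [-0.022, 0.11, 0, 0, 0, 0, -1]
    - [-0.028, 0.144, 0, 0, 0, 0, -1]

```text
clock: 35.38
position: [0.4546, -0.2264, 0.3302]
ee_rot: [0.001, 1.0, -0.0, 0.001]
ft_force: [0.7, -0.9, -0.7]
grip_width: 0.19
grasp_force: 81.3
```

Call:
jog_arm:
  increments:
    - [-0.005, 0.03, 0, 0, 0, 0, -1]
    - [-0.01, 0.06, 0, 0, 0, 0, -1]
    - [-0.016, 0.09, 0, 0, 0, 0, -1]
    - [-0.022, 0.12, 0, 0, 0, 0, -1]
    - [-0.028, 0.144, 0, 0, 0, 0, -1]

```text
clock: 35.8
position: [0.4828, -0.0806, 0.3302]
ee_rot: [-0.001, 1.0, 0.0, 0.0]
ft_force: [0.9, 0.0, -1.2]
grip_width: 0.193
grasp_force: 81.3
```

Call:
jog_arm:
  increments:
    - [-0.005, 0.03, 0, 0, 0, 0, -1]
    - [-0.01, 0.06, 0, 0, 0, 0, -1]
    - [-0.016, 0.09, 0, 0, 0, 0, -1]
    - [-0.022, 0.12, 0, 0, 0, 0, -1]
    - [-0.028, 0.144, 0, 0, 0, 0, -1]

```text
clock: 36.22
position: [0.5107, 0.0635, 0.3301]
ee_rot: [-0.001, 1.0, 0.0, 0.0]
ft_force: [0.6, 0.2, -0.0]
grip_width: 0.192
grasp_force: 81.3
```

Call:
jog_arm:
  increments:
    - [-0.005, 0.03, 0, 0, 0, 0, -1]
    - [-0.01, 0.06, 0, 0, 0, 0, -1]
    - [-0.016, 0.09, 0, 0, 0, 0, -1]
    - [-0.022, 0.12, 0, 0, 0, 0, -1]
    - [-0.028, 0.144, 0, 0, 0, 0, -1]

```text
clock: 36.63
position: [0.5385, 0.2076, 0.3299]
ee_rot: [-0.001, 1.0, 0.0, 0.0]
ft_force: [0.3, 0.2, 0.2]
grip_width: 0.194
grasp_force: 81.3
```

Call:
jog_arm:
  increments:
    - [-0.005, 0.03, 0, 0, 0, 0, -1]
    - [-0.01, 0.06, 0, 0, 0, 0, -1]
    - [-0.016, 0.09, 0, 0, 0, 0, -1]
    - [-0.024, 0.12, 0, 0, 0, 0, -1]
    - [-0.028, 0.143, 0, 0, 0, 0, -1]

```text
clock: 37.05
position: [0.5666, 0.3506, 0.3295]
ee_rot: [-0.001, 1.0, 0.0, -0.0]
ft_force: [0.3, 0.1, -0.1]
grip_width: 0.192
grasp_force: 81.3
```

Call:
jog_arm:
  increments:
    - [0, 0, 0, 0, 0, 0, -1]
    - [0, 0, 0, 0, 0, 0, -1]
    - [0, 0, 0, 0, 0, 0, -1]

```text
clock: 37.3
position: [0.567, 0.3472, 0.3299]
ee_rot: [0.0, 1.0, -0.0, 0.0]
ft_force: [-0.3, 0.4, 0.2]
grip_width: 0.195
grasp_force: 81.3
```

```bash
python3 - <<'E'
from h import *
o=get_obs(); pos=o["position"]; print(pos,o["ft_force"],o["ee_rot"])
cs,Ws=look("side","p1")
w=Ws.reshape(-1,3); m=(np.hypot(w[:,0]-pos[0],w[:,1]-pos[1])<.03)&(w[:,2]<pos[2]-.03)&(w[:,2]>.135); p=w[m]
for z in (.165,.175,.19,.21,.25,.28):
    q=p[abs(p[:,2]-z)<.005]; print(round(z,3),len(q),*( [q.min(0)[:2],q.max(0)[:2]] if len(q) else []))
m=(np.hypot(w[:,0]-.564,w[:,1]-.349)<.05)&(abs(w[:,2]-.118)<.006); p=w[m]; print("pot side",len(p),circ(p))
c,W=look("top"); p=box(W,180,225,175,215,.11,.128); print("pot top",len(p),circ(p) if len(p) else 0)
E
```

```text
[0.567  0.3472 0.3299] [-0.2874  0.4161  0.1794] [ 0.0003  1.     -0.0003  0.0002]
0.165 13 [0.5587 0.3494] [0.5717 0.3541]
0.175 18 [0.5561 0.3503] [0.5715 0.3556]
0.19 26 [0.5542 0.346 ] [0.571  0.3585]
0.21 23 [0.5561 0.3511] [0.5712 0.3567]
0.25 27 [0.5563 0.3459] [0.5734 0.359 ]
0.28 29 [0.5562 0.3457] [0.5732 0.3569]
pot side 225 (array([0.5654, 0.3499]), 0.0322)
pot top 196 (array([0.5638, 0.3477]), 0.0297)
```

Call:
jog_arm:
  increments:
    - [0, 0.001, 0.03, 0, 0, 0, -1]
    - [0, 0.001, 0.06, 0, 0, 0, -1]
    - [0, 0.001, 0.09, 0, 0, 0, -1]
    - [0, 0.001, 0.12, 0, 0, 0, -1]
    - [0, 0.001, 0.135, 0, 0, 0, -1]

```text
clock: 37.82
position: [0.5656, 0.3471, 0.1915]
ee_rot: [0.001, 1.0, -0.001, -0.001]
ft_force: [-0.3, -0.1, -1.1]
grip_width: 0.196
grasp_force: 81.3
```

Call:
jog_arm:
  increments:
    - [0, 0, 0.003, 0, 0, 0, -1]
    - [0, 0, 0.006, 0, 0, 0, -1]
    - [0, 0, 0.009, 0, 0, 0, -1]
    - [0, 0, 0.01, 0, 0, 0, -1]
    - [0, 0, 0.011, 0, 0, 0, -1]

```text
clock: 38.23
position: [0.5672, 0.3492, 0.1852]
ee_rot: [-0.0, 1.0, 0.001, 0.001]
ft_force: [0.5, -0.5, -0.3]
grip_width: 0.19
grasp_force: 81.3
```

Call:
jog_arm:
  increments:
    - [0, 0, 0.001, 0, 0, 0, -1]
    - [0, 0, 0.001, 0, 0, 0, -1]
    - [0, 0, 0.001, 0, 0, 0, -1]

```text
clock: 38.48
position: [0.5668, 0.3492, 0.1833]
ee_rot: [-0.0, 1.0, 0.0, 0.0]
ft_force: [1.0, 0.4, -0.4]
grip_width: 0.189
grasp_force: 81.3
```

Call:
jog_arm:
  increments:
    - [0, 0, 0, 0, 0, 0, -0.6]
    - [0, 0, 0, 0, 0, 0, -0.5]
    - [0, 0, 0, 0, 0, 0, -0.3]
    - [0, 0, 0, 0, 0, 0, 0]
    - [0, 0, 0, 0, 0, 0, 0.5]
  grip_force: 20

```text
clock: 38.9
position: [0.5667, 0.349, 0.183]
ee_rot: [-0.0, 1.0, 0.0, 0.0]
ft_force: [0.2, 0.0, 0.6]
grip_width: 0.625
grasp_force: 0.0
```

Call:
jog_arm:
  increments:
    - [0, 0, 0, 0, 0, 0, 1]
    - [0, 0, 0, 0, 0, 0, 1]
    - [0, 0, 0, 0, 0, 0, 1]
    - [0, 0, 0, 0, 0, 0, 1]

```text
clock: 39.23
position: [0.5667, 0.349, 0.1829]
ee_rot: [-0.0, 1.0, 0.0, 0.0]
ft_force: [0.1, 0.1, -0.3]
grip_width: 1.0
grasp_force: 0.0
```

Call:
jog_arm:
  increments:
    - [0, 0, -0.02, 0, 0, 0, 1]
    - [0, 0, -0.05, 0, 0, 0, 1]
    - [0, 0, -0.08, 0, 0, 0, 1]
    - [0, 0, -0.11, 0, 0, 0, 1]
    - [0, 0, -0.12, 0, 0, 0, 1]

```text
clock: 39.65
position: [0.5677, 0.3495, 0.3082]
ee_rot: [-0.0, 1.0, 0.002, 0.003]
ft_force: [0.7, 0.6, 1.3]
grip_width: 1.0
grasp_force: 0.0
```

```bash
python3 - <<'E'
from h import *
o=get_obs(); pos=o["position"]; print(pos,o["ft_force"],o["clock"])
cs,Ws=look("side","p2")
w=Ws.reshape(-1,3); m=(np.hypot(w[:,0]-.564,w[:,1]-.349)<.045)&(w[:,2]<.24)&(w[:,2]>.125); p=w[m]
for z in (.135,.16,.18,.2,.215):
    q=p[abs(p[:,2]-z)<.005]; print(round(z,3),len(q),*( [q.min(0)[:2],q.max(0)[:2]] if len(q) else []))
c,W=look("top")
for n,b in dict(knob=(290,340,225,280,.03,.05),tub=(345,400,212,265,.05,.07),vA=(175,215,220,262,.088,.12),vB=(222,256,225,262,.088,.12)).items():
    p=box(W,*b); print(n,len(p),circ(p) if len(p) else 0)
E
```

```text
[0.5677 0.3495 0.3082] [0.6707 0.6015 1.2724] 39.65
0.135 22 [0.5688 0.3522] [0.5842 0.3605]
0.16 23 [0.5712 0.3527] [0.5864 0.364 ]
0.18 23 [0.5736 0.3513] [0.5886 0.362 ]
0.2 22 [0.5759 0.3523] [0.5931 0.3639]
0.215 34 [0.578  0.3469] [0.5935 0.364 ]
knob 76 (array([0.4395, 0.0298]), 0.0137)
tub 160 (array([ 0.4601, -0.1293]), 0.0499)
vA 0 0
vB 90 (array([0.4086, 0.244 ]), 0.0144)
```

The brush is back in its pot, leaning a little, and vase B has been knocked to (0.409, 0.244). Next, the lid.

Call:
jog_arm:
  increments:
    - [0.012, -0.03, 0, 0, 0, 0, 1]
    - [0.024, -0.06, 0, 0, 0, 0, 1]
    - [0.036, -0.09, 0, 0, 0, 0, 1]
    - [0.05, -0.125, 0, 0, 0, 0, 1]
    - [0.064, -0.16, 0, 0, 0, 0, 1]

```text
clock: 40.17
position: [0.5013, 0.1876, 0.3009]
ee_rot: [-0.0, 1.0, -0.001, -0.001]
ft_force: [0.5, -1.0, 0.0]
grip_width: 1.0
grasp_force: 0.0
```

Call:
jog_arm:
  increments:
    - [0.012, -0.03, 0.01, 0, 0, 0, 1]
    - [0.024, -0.06, 0.03, 0, 0, 0, 1]
    - [0.036, -0.09, 0.06, 0, 0, 0, 1]
    - [0.05, -0.125, 0.08, 0, 0, 0, 1]
    - [0.063, -0.159, 0.1, 0, 0, 0, 1]

```text
clock: 40.58
position: [0.4387, 0.0314, 0.2018]
ee_rot: [-0.001, 1.0, -0.0, -0.001]
ft_force: [0.9, -0.5, -0.5]
grip_width: 1.001
grasp_force: 0.0
```

Call:
jog_arm:
  increments:
    - [0, 0, 0, 0, 0, 0, 1]
    - [0, 0, 0.04, 0, 0, 0, 1]
    - [0, 0, 0.08, 0, 0, 0, 1]
    - [0, 0, 0.12, 0, 0, 0, 1]
    - [0, 0, 0.135, 0, 0, 0, 1]

```text
clock: 41.0
position: [0.437, 0.0319, 0.0642]
ee_rot: [-0.0, 1.0, -0.001, -0.003]
ft_force: [-0.7, 0.1, -0.6]
grip_width: 0.996
grasp_force: 0.0
```

Call:
jog_arm:
  increments:
    - [0, 0, 0.008, 0, 0, 0, 1]
    - [0, 0, 0.016, 0, 0, 0, 1]
    - [0, 0, 0.02, 0, 0, 0, 1]
    - [0, 0, 0.024, 0, 0, 0, 0.5]
    - [0, 0, 0.024, 0, 0, 0, 0]

```text
clock: 41.42
position: [0.441, 0.0328, 0.0456]
ee_rot: [-0.0, 1.0, 0.0, 0.0]
ft_force: [0.0, -0.4, 0.1]
grip_width: 0.75
grasp_force: 0.0
```

Call:
jog_arm:
  increments:
    - [0, 0, 0, 0, 0, 0, -0.3]
    - [0, 0, 0, 0, 0, 0, -1]
    - [0, 0, 0, 0, 0, 0, -1]
    - [0, 0, 0, 0, 0, 0, -1]
    - [0, 0, 0, 0, 0, 0, -1]
  grip_force: 40

```text
clock: 41.83
position: [0.4413, 0.0328, 0.0463]
ee_rot: [-0.0, 1.0, 0.0, 0.001]
ft_force: [-1.2, -0.9, 7.1]
grip_width: 0.312
grasp_force: 38.9
```

Call:
jog_arm:
  increments:
    - [0, 0, 0, 0, 0, 0, -1]
    - [0, 0, 0, 0, 0, 0, -1]
    - [0, 0, 0, 0, 0, 0, -1]

```text
clock: 42.08
position: [0.4413, 0.0328, 0.0462]
ee_rot: [-0.0, 1.0, 0.0, 0.001]
ft_force: [-2.3, 0.2, 6.9]
grip_width: 0.319
grasp_force: 38.9
```

Call:
jog_arm:
  increments:
    - [0, 0, -0.01, 0, 0, 0, -1]
    - [0, 0, -0.04, 0, 0, 0, -1]
    - [0, 0, -0.07, 0, 0, 0, -1]
    - [0, 0, -0.1, 0, 0, 0, -1]
    - [0, 0, -0.13, 0, 0, 0, -1]

```text
clock: 42.5
position: [0.4405, 0.0323, 0.1777]
ee_rot: [0.0, 1.0, 0.0, 0.0]
ft_force: [1.0, 0.9, -0.2]
grip_width: 0.307
grasp_force: 39.5
```

Call:
jog_arm:
  increments:
    - [-0.004, -0.03, 0, 0, 0, 0, -1]
    - [-0.008, -0.065, 0, 0, 0, 0, -1]
    - [-0.012, -0.1, 0, 0, 0, 0, -1]
    - [-0.016, -0.135, 0, 0, 0, 0, -1]
    - [-0.0205, -0.162, 0, 0, 0, 0, -1]

```text
clock: 42.92
position: [0.4609, -0.1323, 0.1766]
ee_rot: [0.001, 1.0, 0.0, 0.001]
ft_force: [-0.3, 0.1, -0.9]
grip_width: 0.31
grasp_force: 39.6
```

Call:
jog_arm:
  increments:
    - [0, 0, 0, 0, 0, 0, -1]
    - [0, 0, 0, 0, 0, 0, -1]
    - [0, 0, 0.03, 0, 0, 0, -1]
    - [0, 0, 0.05, 0, 0, 0, -1]
    - [0, 0, 0.05, 0, 0, 0, -1]

```text
clock: 43.33
position: [0.4591, -0.1276, 0.1226]
ee_rot: [-0.001, 1.0, 0.0, -0.003]
ft_force: [-2.2, 0.3, -1.0]
grip_width: 0.311
grasp_force: 39.7
```

Call:
jog_arm:
  increments:
    - [0, 0, 0, 0, 0, 0, -1]
    - [0, 0, 0, 0, 0, 0, -1]

```text
clock: 43.5
position: [0.4619, -0.1288, 0.1267]
ee_rot: [-0.001, 1.0, 0.0, 0.001]
ft_force: [0.1, -0.6, -0.9]
grip_width: 0.31
grasp_force: 39.7
```

```bash
python3 - <<'E'
from h import *
o=get_obs(); pos=o["position"]; print(pos,o["ft_force"])
cs,Ws=look("side","l1"); c,W=look("top")
for n,X,zs in(("side",Ws,((.085,.10),(.055,.064))),("top",W,((.085,.1),(.05,.064)))):
  w=X.reshape(-1,3); 
  for a,b in zs:
    p=w[(np.hypot(w[:,0]-.46,w[:,1]+.129)<.07)&(w[:,2]>a)&(w[:,2]<b)]; print(n,a,len(p),circ(p) if len(p) else 0, p.min(0),p.max(0))
a=cs["color"][150:250,300:420]; cv2.imwrite("pics/l1c.png",cv2.resize(a[:,:,::-1],None,fx=5,fy=5))
E
```

```text
[ 0.4619 -0.1288  0.1267] [ 0.0739 -0.5971 -0.9283]
side 0.085 290 (array([ 0.4601, -0.1266]), 0.0544) [ 0.4123 -0.1761  0.0853] [ 0.5115 -0.0725  0.0997]
side 0.055 55 (array([ 0.4607, -0.1253]), 0.0505) [ 0.4138 -0.1489  0.0552] [ 0.5107 -0.075   0.063 ]
top 0.085 37 (array([ 0.468 , -0.0917]), 0.0311) [ 0.4376 -0.0981  0.0853] [ 0.4983 -0.0795  0.0948]
top 0.05 6 (array([ 0.4438, -0.0841]), 0.0101) [ 0.4342 -0.087   0.0561] [ 0.4534 -0.0811  0.0618]
```

View pics/l1c.png

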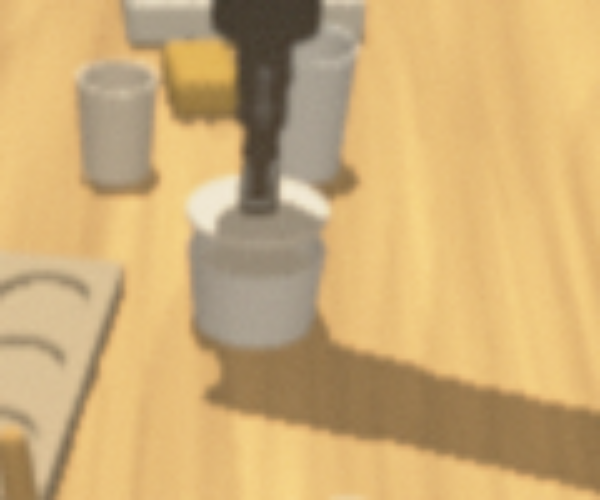

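The lid is centred over the tub at crop (258,210) and level. Lowering it.

Call:
jog_arm:
  increments:
    - [0, 0, 0.006, 0, 0, 0, -1]
    - [0, 0, 0.012, 0, 0, 0, -1]
    - [0, 0, 0.018, 0, 0, 0, -1]
    - [0, 0, 0.022, 0, 0, 0, -1]
    - [0, 0, 0.023, 0, 0, 0, -1]

```text
clock: 44.02
position: [0.461, -0.1293, 0.1024]
ee_rot: [-0.0, 1.0, 0.0, -0.001]
ft_force: [-9.3, 3.1, 21.8]
grip_width: 0.31
grasp_force: 41.7
```

Call:
jog_arm:
  increments:
    - [0, 0, 0.001, 0, 0, 0, -1]
    - [0, 0, 0.001, 0, 0, 0, -1]
    - [0, 0, 0.001, 0, 0, 0, -1]

```text
clock: 44.27
position: [0.4611, -0.1293, 0.1024]
ee_rot: [0.0, 1.0, 0.001, -0.0]
ft_force: [-10.6, 2.0, 23.1]
grip_width: 0.309
grasp_force: 42.1
```

Call:
jog_arm:
  increments:
    - [0, 0, 0.001, 0, 0, 0, -1]
    - [0, 0, 0.001, 0, 0, 0, -1]

```text
clock: 44.43
position: [0.4612, -0.1294, 0.1023]
ee_rot: [0.0, 1.0, 0.001, -0.0]
ft_force: [-16.4, 4.4, 37.6]
grip_width: 0.308
grasp_force: 43.5
```

Seated and firmly in contact. Ease off, release and check.

Call:
jog_arm:
  increments:
    - [0, 0, -0.002, 0, 0, 0, -1]
    - [0, 0, -0.002, 0, 0, 0, -0.3]
    - [0, 0, -0.002, 0, 0, 0, 0]
    - [0, 0, -0.002, 0, 0, 0, 0.5]
    - [0, 0, -0.002, 0, 0, 0, 1]
  grip_force: 20

```text
clock: 44.85
position: [0.4611, -0.1294, 0.102]
ee_rot: [-0.0, 1.0, -0.0, -0.0]
ft_force: [-0.1, -0.1, 0.2]
grip_width: 0.763
grasp_force: 0.0
```

Call:
jog_arm:
  increments:
    - [0, 0, 0, 0, 0, 0, 1]
    - [0, 0, 0, 0, 0, 0, 1]
    - [0, 0, 0, 0, 0, 0, 1]
    - [0, 0, -0.03, 0, 0, 0, 1]
    - [0, 0, -0.06, 0, 0, 0, 1]

```text
clock: 45.27
position: [0.46, -0.1294, 0.162]
ee_rot: [0.0, 1.0, -0.0, -0.002]
ft_force: [1.1, -0.6, 0.7]
grip_width: 1.004
grasp_force: 0.0
```

Call:
jog_arm:
  increments:
    - [0, 0, -0.04, 0, 0, 0, 1]
    - [0, 0.03, -0.07, 0, 0, 0, 1]
    - [0, 0.06, -0.07, 0, 0, 0, 1]
    - [0, 0.09, -0.07, 0, 0, 0, 1]
    - [0, 0.12, -0.07, 0, 0, 0, 1]

```text
clock: 45.68
position: [0.4613, -0.008, 0.2332]
ee_rot: [0.0, 1.0, 0.0, 0.001]
ft_force: [0.7, -0.1, -0.5]
grip_width: 1.003
grasp_force: 0.0
```

Call:
jog_arm:
  increments:
    - [0, 0, 0, 0, 0, 0, 1]
    - [0, 0, 0, 0, 0, 0, 1]
    - [0, 0, 0, 0, 0, 0, 1]

```text
clock: 45.93
position: [0.4612, -0.01, 0.2324]
ee_rot: [0.0, 1.0, -0.0, -0.0]
ft_force: [0.9, -0.2, 0.1]
grip_width: 1.002
grasp_force: 0.0
```

```bash
python3 - <<'E'
from h import *
o=get_obs(); pos=o["position"]; print(pos,o["ft_force"],o["ee_rot"],o["clock"])
cs,Ws=look("side"); c,W=look("top")
for X in (W,Ws):
  w=X.reshape(-1,3); w=w[~np.isnan(w[:,0])]
  p=w[(np.hypot(w[:,0]-.46,w[:,1]+.129)<.048)&(np.hypot(w[:,0]-.46,w[:,1]+.129)>.02)&(w[:,2]>.055)&(w[:,2]<.085)]
  A=np.c_[p[:,:2]-[.46,-.129],np.ones(len(p))]; print("lid plane",len(p),np.linalg.lstsq(A,p[:,2],rcond=None)[0])
  p=w[(np.hypot(w[:,0]-.46,w[:,1]+.129)<.03)&(w[:,2]>.085)&(w[:,2]<.11)]; print("knob",circ(p) if len(p) else 0)
  p=w[(np.hypot(w[:,0]-.46,w[:,1]+.129)<.07)&(w[:,2]>.06)&(w[:,2]<.085)]; print("lid circ",circ(p))
  for v in ((.435,.361),(.4086,.244)):
    p=w[(np.hypot(w[:,0]-v[0],w[:,1]-v[1])<.045)&(w[:,2]>.088)&(w[:,2]<.12)]; print("vase",len(p),circ(p) if len(p) else 0,p.mean(0))
E
```

```text
[ 0.4612 -0.01    0.2324] [ 0.8918 -0.2365  0.1194] [ 0.      1.     -0.0001 -0.    ] 45.9333
lid plane 650 [ 0.0021 -0.0004  0.066 ]
knob (array([ 0.4596, -0.1302]), 0.0137)
lid circ (array([ 0.4599, -0.1306]), 0.051)
vase 93 (array([0.4352, 0.3607]), 0.0146) [0.435  0.3608 0.096 ]
vase 90 (array([0.4089, 0.2441]), 0.0145) [0.4087 0.2441 0.0971]
lid plane 218 [ 0.0064 -0.025   0.0657]
knob (array([ 0.462 , -0.1287]), 0.0164)
lid circ (array([ 0.4597, -0.1272]), 0.0528)
vase 90 (array([0.4356, 0.3612]), 0.0148) [0.4358 0.3621 0.0965]
vase 76 (array([0.4087, 0.2442]), 0.0148) [0.4093 0.2454 0.0963]
```

Call:
jog_arm:
  increments:
    - [0.007, 0.035, 0, 0, 0, 0, 1]
    - [0.014, 0.07, 0, 0, 0, 0, 1]
    - [0.02, 0.1, 0, 0, 0, 0, 1]
    - [0.026, 0.13, 0, 0, 0, 0, 1]
    - [0.03, 0.15, 0, 0, 0, 0, 1]

```text
clock: 46.45
position: [0.4307, 0.1425, 0.2325]
ee_rot: [-0.0, 1.0, 0.0, -0.0]
ft_force: [0.3, 0.0, -0.4]
grip_width: 1.003
grasp_force: 0.0
```

Call:
jog_arm:
  increments:
    - [0.007, 0.035, 0, 0, 0, 0, 1]
    - [0.014, 0.07, 0, 0, 0, 0, 1]
    - [0.0224, 0.1043, 0, 0, 0, 0, 1]
    - [0.0224, 0.1043, 0, 0, 0, 0, 1]
    - [0.0224, 0.1043, 0, 0, 0, 0, 1]

```text
clock: 46.87
position: [0.4086, 0.2457, 0.2321]
ee_rot: [-0.001, 1.0, -0.0, -0.0]
ft_force: [-0.0, -1.4, 0.4]
grip_width: 1.001
grasp_force: 0.0
```

Call:
jog_arm:
  increments:
    - [0, 0, 0.03, 0, 0, 0, 1]
    - [0, 0, 0.07, 0, 0, 0, 1]
    - [0, 0, 0.1, 0, 0, 0, 1]
    - [0, 0, 0.12, 0, 0, 0, 1]
    - [0, 0, 0.13, 0, 0, 0, 1]

```text
clock: 47.28
position: [0.4084, 0.2421, 0.0998]
ee_rot: [0.001, 1.0, -0.001, -0.001]
ft_force: [0.1, -0.1, 0.5]
grip_width: 1.0
grasp_force: 0.0
```

Call:
jog_arm:
  increments:
    - [0, 0, 0.003, 0, 0, 0, 1]
    - [0, 0, 0.004, 0, 0, 0, 0.5]
    - [0, 0, 0.004, 0, 0, 0, 0]
    - [0, 0, 0.004, 0, 0, 0, 0]
    - [0, 0, 0.004, 0, 0, 0, 0]

```text
clock: 47.7
position: [0.4095, 0.2453, 0.0996]
ee_rot: [-0.0, 1.0, 0.001, 0.001]
ft_force: [0.1, -0.6, 0.4]
grip_width: 0.503
grasp_force: 0.0
```

```bash
python3 - <<'E'
from h import *
o=get_obs(); pos=o["position"]; print(pos,o["ft_force"],o["grip_width"])
cs,Ws=look("side"); a=cs["color"][210:320,300:420]; cv2.imwrite("pics/v1.png",cv2.resize(a[:,:,::-1],None,fx=5,fy=5))
w=Ws.reshape(-1,3); p=w[(np.hypot(w[:,0]-.4088,w[:,1]-.244)<.04)&(w[:,2]>.03)&(w[:,2]<.06)]; print(circ(p))
E
```

```text
[0.4095 0.2453 0.0996] [ 0.0925 -0.633   0.4386] 0.5028131147959068
(array([0.4086, 0.2486]), 0.0333)
```

View pics/v1.png

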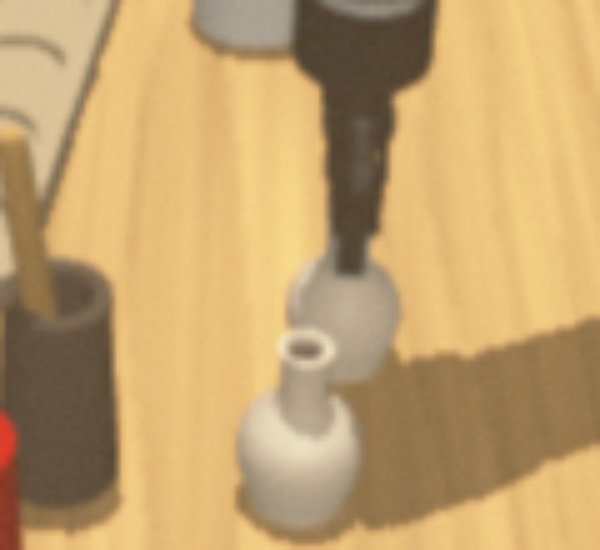

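The fingers straddle the neck of vase B, crop (348,270), clear of the belly, and vase A stands untouched at (305,440). Closing and lifting.

Call:
jog_arm:
  increments:
    - [0, 0, 0, 0, 0, 0, -0.3]
    - [0, 0, 0, 0, 0, 0, -1]
    - [0, 0, 0, 0, 0, 0, -1]
    - [0, 0, 0, 0, 0, 0, -1]
    - [0, 0, 0, 0, 0, 0, -1]
  grip_force: 50

```text
clock: 48.17
position: [0.4092, 0.245, 0.0991]
ee_rot: [-0.0, 1.0, 0.0, 0.0]
ft_force: [-1.6, -2.1, 6.6]
grip_width: 0.282
grasp_force: 48.8
```

Call:
jog_arm:
  increments:
    - [0, 0, 0, 0, 0, 0, -1]
    - [0, 0, 0, 0, 0, 0, -1]
    - [0, 0, -0.005, 0, 0, 0, -1]
    - [0, 0, -0.02, 0, 0, 0, -1]
    - [0, 0, -0.04, 0, 0, 0, -1]

```text
clock: 48.58
position: [0.4077, 0.2443, 0.1378]
ee_rot: [-0.0, 1.0, -0.001, -0.001]
ft_force: [-0.1, -0.2, -1.4]
grip_width: 0.28
grasp_force: 49.2
```

Call:
jog_arm:
  increments:
    - [0, 0, -0.02, 0, 0, 0, -1]
    - [0, 0, -0.05, 0, 0, 0, -1]
    - [0, 0, -0.08, 0, 0, 0, -1]
    - [0, 0, -0.08, 0, 0, 0, -1]

```text
clock: 48.92
position: [0.4107, 0.2463, 0.2241]
ee_rot: [-0.0, 1.0, 0.003, 0.003]
ft_force: [0.3, 0.6, -1.2]
grip_width: 0.281
grasp_force: 49.3
```

Call:
jog_arm:
  increments:
    - [-0.016, -0.02, 0, 0, 0, 0, -1]
    - [-0.037, -0.046, 0, 0, 0, 0, -1]
    - [-0.06, -0.074, 0, 0, 0, 0, -1]
    - [-0.083, -0.103, 0, 0, 0, 0, -1]
    - [-0.105, -0.13, 0, 0, 0, 0, -1]

```text
clock: 49.33
position: [0.5145, 0.1132, 0.2183]
ee_rot: [-0.0, 1.0, -0.0, -0.0]
ft_force: [-0.0, -0.7, -1.5]
grip_width: 0.28
grasp_force: 49.2
```

Call:
jog_arm:
  increments:
    - [-0.022, -0.027, 0, 0, 0, 0, -1]
    - [-0.045, -0.055, 0, 0, 0, 0, -1]
    - [-0.068, -0.083, 0, 0, 0, 0, -1]
    - [-0.09, -0.11, 0, 0, 0, 0, -1]
    - [-0.109, -0.135, 0, 0, 0, 0, -1]

```text
clock: 49.75
position: [0.6237, -0.0218, 0.2179]
ee_rot: [-0.0, 1.0, -0.0, -0.0]
ft_force: [0.3, 0.8, -1.4]
grip_width: 0.284
grasp_force: 49.2
```

Call:
jog_arm:
  increments:
    - [0, 0, 0, 0, 0, 0, -1]
    - [0, 0, 0.02, 0, 0, 0, -1]
    - [0, 0, 0.05, 0, 0, 0, -1]
    - [0, 0, 0.06, 0, 0, 0, -1]
    - [0, 0, 0.06, 0, 0, 0, -1]

```text
clock: 50.17
position: [0.6208, -0.0197, 0.1552]
ee_rot: [-0.0, 1.0, -0.0, -0.003]
ft_force: [0.0, -0.2, -2.4]
grip_width: 0.283
grasp_force: 49.4
```

```bash
python3 - <<'E'
from h import *
o=get_obs(); pos=o["position"]; print(pos,o["ft_force"],o["ee_rot"],o["grip_width"])
cs,Ws=look("side"); a=cs["color"][150:290,240:380]; cv2.imwrite("pics/v2.png",cv2.resize(a[:,:,::-1],None,fx=4,fy=4))
w=Ws.reshape(-1,3)
for z in (.07,.08,.09,.1,.11,.12,.13): 
    p=w[(np.hypot(w[:,0]-pos[0],w[:,1]-pos[1])<.045)&(abs(w[:,2]-z)<.005)]; print(z,p.min(0)[:2],p.max(0)[:2]) if len(p) else 0
E
```

```text
[ 0.6208 -0.0197  0.1552] [ 0.0023 -0.166  -2.4428] [-0.0003  1.     -0.0002 -0.0031] 0.2826114044730814
0.07 [ 0.5917 -0.0191] [0.6444 0.0101]
0.08 [ 0.588  -0.0169] [0.6523 0.0133]
0.09 [ 0.5878 -0.0159] [0.6516 0.0133]
0.1 [ 0.5879 -0.0272] [0.6514 0.0139]
0.11 [ 0.5943 -0.0301] [0.646  0.0115]
0.12 [ 0.6014 -0.0244] [0.6379 0.005 ]
0.13 [ 0.6081 -0.0194] [0.6291 0.0009]
```

View pics/v2.png

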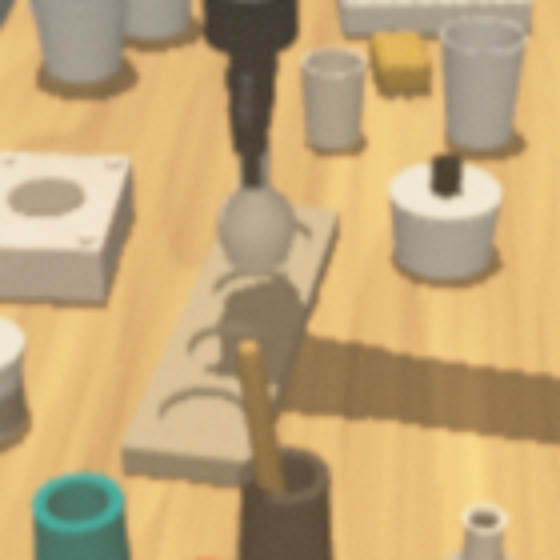

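The vase hangs upright over well 3, crop (255,230), and the lid is flat on the tub at (445,205).

Call:
jog_arm:
  increments:
    - [0, 0, 0.01, 0, 0, 0, -1]
    - [0, 0, 0.02, 0, 0, 0, -1]
    - [0, 0, 0.03, 0, 0, 0, -1]
    - [0, 0, 0.036, 0, 0, 0, -1]
    - [0, 0, 0.04, 0, 0, 0, -1]

```text
clock: 50.63
position: [0.6224, -0.0199, 0.1173]
ee_rot: [-0.0, 1.0, -0.0, -0.001]
ft_force: [-0.6, -0.6, -1.9]
grip_width: 0.283
grasp_force: 49.5
```

Call:
jog_arm:
  increments:
    - [0, 0, 0.001, 0, 0, 0, -1]
    - [0, 0, 0.002, 0, 0, 0, -1]
    - [0, 0, 0.003, 0, 0, 0, -1]
    - [0, 0, 0.004, 0, 0, 0, -1]
    - [0, 0, 0.004, 0, 0, 0, -1]

```text
clock: 51.05
position: [0.6229, -0.02, 0.1145]
ee_rot: [-0.0, 1.0, 0.0, 0.0]
ft_force: [-1.0, 0.4, -1.4]
grip_width: 0.28
grasp_force: 49.5
```

Call:
jog_arm:
  increments:
    - [0, 0, 0.001, 0, 0, 0, -1]
    - [0, 0, 0.001, 0, 0, 0, -1]
    - [0, 0, 0.001, 0, 0, 0, -1]

```text
clock: 51.3
position: [0.6232, -0.0202, 0.1142]
ee_rot: [-0.0, 1.0, 0.0, 0.001]
ft_force: [-1.1, -0.2, 5.2]
grip_width: 0.283
grasp_force: 50.1
```

Call:
jog_arm:
  increments:
    - [0, 0, 0, 0, 0, 0, -0.3]
    - [0, 0, 0, 0, 0, 0, 0]
    - [0, 0, 0, 0, 0, 0, 0.5]
    - [0, 0, 0, 0, 0, 0, 0.8]
    - [0, 0, 0, 0, 0, 0, 0.8]
  grip_force: 20

```text
clock: 51.72
position: [0.6228, -0.0199, 0.1133]
ee_rot: [-0.0, 1.0, 0.0, -0.0]
ft_force: [0.2, -0.0, 1.0]
grip_width: 0.892
grasp_force: 0.0
```

Call:
jog_arm:
  increments:
    - [0, 0, 0, 0, 0, 0, 0.8]
    - [0, 0, -0.02, 0, 0, 0, 0.8]
    - [0, 0, -0.05, 0, 0, 0, 1]
    - [0, 0, -0.09, 0, 0, 0, 1]
    - [0, 0, -0.12, 0, 0, 0, 1]

```text
clock: 52.13
position: [0.623, -0.0203, 0.2361]
ee_rot: [0.0, 1.0, -0.0, 0.001]
ft_force: [1.0, -0.6, -0.1]
grip_width: 0.995
grasp_force: 0.0
```

Call:
jog_arm:
  increments:
    - [0.01, 0.02, 0, 0, 0, 0, 1]
    - [0.022, 0.045, 0, 0, 0, 0, 1]
    - [0.034, 0.07, 0, 0, 0, 0, 1]
    - [0.048, 0.1, 0, 0, 0, 0, 1]
    - [0.0626, 0.127, 0, 0, 0, 0, 1]

```text
clock: 52.55
position: [0.5595, 0.1084, 0.2335]
ee_rot: [-0.0, 1.0, 0.0, 0.0]
ft_force: [0.4, -0.3, 0.8]
grip_width: 1.003
grasp_force: 0.0
```

Call:
jog_arm:
  increments:
    - [0.01, 0.02, 0, 0, 0, 0, 1]
    - [0.022, 0.045, 0, 0, 0, 0, 1]
    - [0.034, 0.07, 0, 0, 0, 0, 1]
    - [0.048, 0.1, 0, 0, 0, 0, 1]
    - [0.0626, 0.127, 0, 0, 0, 0, 1]

```text
clock: 52.97
position: [0.4968, 0.2353, 0.2336]
ee_rot: [-0.0, 1.0, 0.0, 0.0]
ft_force: [-0.1, 1.0, -0.2]
grip_width: 1.003
grasp_force: 0.0
```

```bash
python3 - <<'E'
from h import *
o=get_obs(); print(o["position"],o["clock"])
cs,Ws=look("side"); c,W=look("top","t5")
for X in (W,Ws):
  w=X.reshape(-1,3); w=w[~np.isnan(w[:,0])]
  for v,h in (((.435,.361),.088),((.623,-.0213),.104)):
    p=w[(np.hypot(w[:,0]-v[0],w[:,1]-v[1])<.05)&(w[:,2]>h)&(w[:,2]<.13)]; print("vase",len(p),circ(p) if len(p) else 0,p.mean(0) if len(p) else 0)
E
```

```text
[0.4968 0.2353 0.2336] 52.9667
vase 0 0 0
vase 82 (array([ 0.6226, -0.0209]), 0.0147) [ 0.6229 -0.0219  0.1118]
vase 90 (array([0.4353, 0.3606]), 0.0151) [0.4356 0.3619 0.0963]
vase 50 (array([ 0.623 , -0.0216]), 0.016) [ 0.6231 -0.0191  0.1112]
```

Call:
jog_arm:
  increments:
    - [0.015, 0.03, 0, 0, 0, 0, 1]
    - [0.03, 0.06, 0, 0, 0, 0, 1]
    - [0.045, 0.09, 0, 0, 0, 0, 1]
    - [0.0615, 0.1265, 0, 0, 0, 0, 1]
    - [0.0615, 0.1265, 0, 0, 0, 0, 1]

```text
clock: 53.48
position: [0.4312, 0.3678, 0.2332]
ee_rot: [-0.005, 1.0, 0.001, -0.001]
ft_force: [-1.0, 0.5, -0.2]
grip_width: 0.999
grasp_force: 0.0
```

Call:
jog_arm:
  increments:
    - [0, 0, 0, 0, 0, 0, 1]
    - [0, 0, 0.03, 0, 0, 0, 1]
    - [0, 0, 0.07, 0, 0, 0, 1]
    - [0, 0, 0.1, 0, 0, 0, 1]
    - [0, 0, 0.12, 0, 0, 0, 1]

```text
clock: 53.9
position: [0.436, 0.3578, 0.1104]
ee_rot: [0.001, 1.0, -0.001, -0.001]
ft_force: [-0.3, -0.6, -0.7]
grip_width: 0.999
grasp_force: 0.0
```

Call:
jog_arm:
  increments:
    - [0, 0, 0.01, 0, 0, 0, 1]
    - [0, 0, 0.014, 0, 0, 0, 0.5]
    - [0, 0, 0.0145, 0, 0, 0, 0]
    - [0, 0, 0.0145, 0, 0, 0, 0]
    - [0, 0, 0.0145, 0, 0, 0, 0]

```text
clock: 54.32
position: [0.4369, 0.3609, 0.1005]
ee_rot: [0.0, 1.0, 0.001, 0.001]
ft_force: [0.2, 0.2, 0.4]
grip_width: 0.503
grasp_force: 0.0
```

Call:
jog_arm:
  increments:
    - [0, 0, 0, 0, 0, 0, 0]
    - [0, 0, 0, 0, 0, 0, 0]

```text
clock: 54.48
position: [0.4365, 0.3608, 0.0999]
ee_rot: [-0.0, 1.0, 0.001, 0.001]
ft_force: [-0.2, -0.1, -0.1]
grip_width: 0.504
grasp_force: 0.0
```

Call:
jog_arm:
  increments:
    - [0, 0, 0, 0, 0, 0, -0.3]
    - [0, 0, 0, 0, 0, 0, -1]
    - [0, 0, 0, 0, 0, 0, -1]
    - [0, 0, 0, 0, 0, 0, -1]
    - [0, 0, 0, 0, 0, 0, -1]
  grip_force: 50

```text
clock: 54.9
position: [0.4363, 0.3609, 0.0995]
ee_rot: [-0.0, 1.0, 0.0, 0.0]
ft_force: [0.5, 0.5, 5.6]
grip_width: 0.278
grasp_force: 49.2
```

Call:
jog_arm:
  increments:
    - [0, 0, 0, 0, 0, 0, -1]
    - [0, 0, 0, 0, 0, 0, -1]
    - [0, 0, -0.005, 0, 0, 0, -1]
    - [0, 0, -0.02, 0, 0, 0, -1]
    - [0, 0, -0.04, 0, 0, 0, -1]

```text
clock: 55.32
position: [0.435, 0.3593, 0.1377]
ee_rot: [-0.0, 1.0, -0.002, -0.001]
ft_force: [-0.3, 0.2, -1.8]
grip_width: 0.285
grasp_force: 49.2
```

Call:
jog_arm:
  increments:
    - [0, 0, -0.02, 0, 0, 0, -1]
    - [0, 0, -0.05, 0, 0, 0, -1]
    - [0, 0, -0.08, 0, 0, 0, -1]
    - [0, 0, -0.08, 0, 0, 0, -1]

```text
clock: 55.65
position: [0.4378, 0.3617, 0.2249]
ee_rot: [0.0, 1.0, 0.003, 0.003]
ft_force: [1.0, 0.6, -0.8]
grip_width: 0.281
grasp_force: 49.4
```

Call:
jog_arm:
  increments:
    - [0, -0.015, 0, 0, 0, 0, -1]
    - [0, -0.035, 0, 0, 0, 0, -1]
    - [0, -0.06, 0, 0, 0, 0, -1]
    - [0, -0.085, 0, 0, 0, 0, -1]
    - [0, -0.11, 0, 0, 0, 0, -1]

```text
clock: 56.07
position: [0.4353, 0.2482, 0.2176]
ee_rot: [0.0, 1.0, -0.001, -0.001]
ft_force: [0.7, -1.4, -0.8]
grip_width: 0.284
grasp_force: 49.3
```

Call:
jog_arm:
  increments:
    - [0, -0.025, 0, 0, 0, 0, -1]
    - [0, -0.05, 0, 0, 0, 0, -1]
    - [-0.01, -0.07, 0, 0, 0, 0, -1]
    - [-0.03, -0.0938, 0, 0, 0, 0, -1]
    - [-0.05, -0.0938, 0, 0, 0, 0, -1]

```text
clock: 56.48
position: [0.4862, 0.1507, 0.2183]
ee_rot: [0.003, 1.0, -0.001, -0.001]
ft_force: [1.1, 0.3, -0.5]
grip_width: 0.278
grasp_force: 49.4
```

Call:
jog_arm:
  increments:
    - [-0.025, 0, 0, 0, 0, 0, -1]
    - [-0.05, 0, 0, 0, 0, 0, -1]
    - [-0.08, 0, 0, 0, 0, 0, -1]
    - [-0.11, 0, 0, 0, 0, 0, -1]
    - [-0.13, 0, 0, 0, 0, 0, -1]

```text
clock: 56.9
position: [0.6174, 0.1554, 0.2173]
ee_rot: [0.0, 1.0, -0.001, -0.001]
ft_force: [-0.5, 0.8, -1.5]
grip_width: 0.283
grasp_force: 49.4
```

Call:
jog_arm:
  increments:
    - [-0.015, 0, 0, 0, 0, 0, -1]
    - [-0.029, 0, 0.02, 0, 0, 0, -1]
    - [-0.029, 0, 0.04, 0, 0, 0, -1]
    - [-0.029, 0, 0.06, 0, 0, 0, -1]
    - [-0.029, 0, 0.06, 0, 0, 0, -1]

```text
clock: 57.32
position: [0.6422, 0.1551, 0.1531]
ee_rot: [0.0, 1.0, -0.002, -0.004]
ft_force: [-0.9, 0.1, -1.9]
grip_width: 0.282
grasp_force: 49.3
```

Call:
jog_arm:
  increments:
    - [0, 0, 0, 0, 0, 0, -1]
    - [0, 0, 0, 0, 0, 0, -1]

```text
clock: 57.48
position: [0.6452, 0.1563, 0.1598]
ee_rot: [0.0, 1.0, 0.0, 0.0]
ft_force: [0.1, -1.2, -1.5]
grip_width: 0.284
grasp_force: 49.3
```

```bash
python3 - <<'E'
from h import *
o=get_obs(); pos=o["position"]; print(pos,o["ft_force"],o["ee_rot"],o["grip_width"])
cs,Ws=look("side"); w=Ws.reshape(-1,3)
for z in (.07,.08,.09,.1,.11,.12,.13): 
    p=w[(np.hypot(w[:,0]-pos[0],w[:,1]-pos[1])<.045)&(abs(w[:,2]-z)<.005)]; print(z,p.min(0)[:2],p.max(0)[:2]) if len(p) else 0
E
```

```text
[0.6452 0.1563 0.1598] [ 0.0823 -1.2195 -1.4618] [0.0001 1.     0.     0.0002] 0.284441012661136
0.07 [0.619 0.165] [0.6669 0.1872]
0.08 [0.6182 0.1676] [0.673  0.1878]
0.09 [0.6127 0.1612] [0.676  0.1915]
0.1 [0.6126 0.1591] [0.6761 0.1913]
0.11 [0.6134 0.1379] [0.6728 0.1912]
0.12 [0.6209 0.1452] [0.6684 0.1827]
0.13 [0.6299 0.1512] [0.657  0.1713]
```

Call:
jog_arm:
  increments:
    - [0, 0, 0.01, 0, 0, 0, -1]
    - [0, 0, 0.02, 0, 0, 0, -1]
    - [0, 0, 0.03, 0, 0, 0, -1]
    - [0, 0, 0.037, 0, 0, 0, -1]
    - [0, 0, 0.041, 0, 0, 0, -1]

```text
clock: 57.95
position: [0.6443, 0.1566, 0.1161]
ee_rot: [-0.0, 1.0, -0.0, -0.001]
ft_force: [0.6, 0.3, -2.4]
grip_width: 0.283
grasp_force: 49.4
```

Call:
jog_arm:
  increments:
    - [0, 0, 0.001, 0, 0, 0, -1]
    - [0, 0, 0.002, 0, 0, 0, -1]
    - [0, 0, 0.003, 0, 0, 0, -1]
    - [0, 0, 0.004, 0, 0, 0, -1]
    - [0, 0, 0.005, 0, 0, 0, -1]

```text
clock: 58.37
position: [0.6459, 0.1569, 0.1145]
ee_rot: [-0.0, 1.0, 0.0, 0.001]
ft_force: [-3.9, -0.6, 14.8]
grip_width: 0.28
grasp_force: 51.0
```

Call:
jog_arm:
  increments:
    - [0, 0, 0.001, 0, 0, 0, -1]
    - [0, 0, 0.001, 0, 0, 0, -1]
    - [0, 0, 0.001, 0, 0, 0, -1]

```text
clock: 58.62
position: [0.6461, 0.1569, 0.1146]
ee_rot: [-0.0, 1.0, 0.001, 0.001]
ft_force: [-4.1, -0.5, 14.0]
grip_width: 0.281
grasp_force: 51.1
```

Contact, so release, retreat clear and make a final check.

Call:
jog_arm:
  increments:
    - [0, 0, -0.002, 0, 0, 0, -1]
    - [0, 0, -0.002, 0, 0, 0, -0.2]
    - [0, 0, -0.002, 0, 0, 0, 0.3]
    - [0, 0, -0.002, 0, 0, 0, 0.8]
    - [0, 0, -0.002, 0, 0, 0, 0.8]
  grip_force: 20

```text
clock: 59.03
position: [0.6451, 0.1567, 0.1138]
ee_rot: [-0.0, 1.0, -0.0, -0.0]
ft_force: [0.3, -0.2, 0.1]
grip_width: 0.812
grasp_force: 0.0
```

Call:
jog_arm:
  increments:
    - [0, 0, 0, 0, 0, 0, 0.8]
    - [0, 0, -0.02, 0, 0, 0, 0.8]
    - [0, 0, -0.05, 0, 0, 0, 1]
    - [0, 0, -0.09, 0, 0, 0, 1]
    - [0, 0, -0.12, 0, 0, 0, 1]

```text
clock: 59.45
position: [0.6453, 0.1565, 0.2365]
ee_rot: [-0.0, 1.0, 0.0, 0.001]
ft_force: [0.7, 0.5, 0.0]
grip_width: 0.996
grasp_force: 0.0
```

Call:
jog_arm:
  increments:
    - [0.02, 0, -0.03, 0, 0, 0, 1]
    - [0.05, 0, -0.05, 0, 0, 0, 1]
    - [0.08, 0, -0.06, 0, 0, 0, 1]
    - [0.12, 0, -0.06, 0, 0, 0, 1]
    - [0.16, 0, -0.06, 0, 0, 0, 1]

```text
clock: 59.87
position: [0.484, 0.1564, 0.2943]
ee_rot: [0.0, 1.0, 0.0, 0.001]
ft_force: [-1.3, 1.1, -0.3]
grip_width: 1.003
grasp_force: 0.0
```

Call:
jog_arm:
  increments:
    - [0, 0, 0, 0, 0, 0, 1]
    - [0, 0, 0, 0, 0, 0, 1]
    - [0, 0, 0, 0, 0, 0, 1]

```text
clock: 60.12
position: [0.4855, 0.1567, 0.2944]
ee_rot: [-0.0, 1.0, 0.0, 0.001]
ft_force: [-0.2, -0.3, -0.6]
grip_width: 1.002
grasp_force: 0.0
```

```bash
python3 - <<'E'
from h import *
o=get_obs(); print(o["position"],o["clock"],o["joint_velocities"].round(3))
cs,Ws=look("side"); c,W=look("top"); cv2.imwrite("pics/fin.png",np.vstack([cs["color"][100:350,200:460],c["color"][100:350,140:400]]).repeat(1,0)[:,:,::-1])
a=np.hstack([cs["color"][120:320,230:430],c["color"][90:290,160:360]])[:,:,::-1]; cv2.imwrite("pics/fin.png",cv2.resize(a,None,fx=2,fy=2))
for X in (W,Ws):
  w=X.reshape(-1,3); w=w[~np.isnan(w[:,0])]
  for v in ((.644,.157),(.623,-.0213)):
    p=w[(np.hypot(w[:,0]-v[0],w[:,1]-v[1])<.03)&(w[:,2]>.104)&(w[:,2]<.13)]; print("vase",len(p),circ(p) if len(p) else 0,p.mean(0) if len(p) else 0)
E
```

```text
[0.4855 0.1567 0.2944] 60.1167 [ 0.011  0.036  0.007 -0.026 -0.001 -0.    -0.002]
vase 88 (array([0.6447, 0.1571]), 0.0145) [0.6446 0.1567 0.1119]
vase 83 (array([ 0.6224, -0.0215]), 0.0142) [ 0.6227 -0.022   0.1123]
vase 60 (array([0.646 , 0.1574]), 0.0159) [0.6451 0.1585 0.112 ]
vase 47 (array([ 0.6246, -0.0206]), 0.0181) [ 0.623  -0.0187  0.1122]
```

View pics/fin.png

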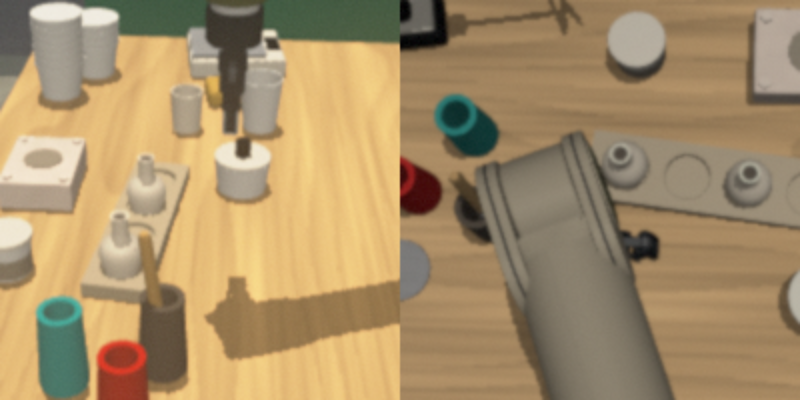

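Both vases stand upright in wells 1 and 3, at (120,245) and (147,190). The lid is flat on the tub at (243,165) and the brush is in its pot at (160,300). No vases are left on the bench.

```bash
python3 -c "
from workcell import workorder; print(workorder.hand_in())"
```

```text
the job is handed in; nothing more can be done
None
```

The job is handed in at about 60 s on the robot's clock: all four wells were dabbed with fresh wash, the brush was rinsed and put back in its pot, the lid sits flat on the wash tub, and both vases stand fully down in wells 1 and 3; the first grip on the brush slipped and pressed it into its pot at about 69 N wrist force, so I regripped it.

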